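# Set up the display bonding jig: pins, vacuum, weights, spacers

### The arm

A 7-joint arm with a two-finger parallel gripper is mounted at the origin on the work surface. World frame = base frame: x ahead of the robot, y to its left, z up, the work surface at z = 0. Lengths are in m, angles in rad, forces in N, time in s.
With the tool pointing down it reaches from about 0.35 to 0.9 m from the base axis. Payload 19.9 kg.
Tool frame: the origin (TCP) lies on the centre line of the jaws, within the pads' length; the fingertips stand 25 mm ahead of it and the grasp point (between the pads) lies 6 mm ahead of it; z points along the fingers, y is the line along which they close (so a half turn about z gives the same grasp; the last joint's range is limited). The gripper opens to 85 mm and grips with 20 to 120 N. Pads are 22 mm wide; open, the fingers measure 114 mm over their backs; the gripper's body (76 mm by 85 mm) begins 54 mm behind the grasp point. The pads swing forward as they close: fully open they stand 13 mm farther back than shut.
Start: joints at [-0.042, 0.417, -0.01, 1.614, 0.005, 1.111, -0.053], TCP at [0.625, 0, 0.256] pointing down, gripper open.
Joint ranges: [-2.81, 2.81], [-0.39, 2.02], [-1.27, 1.25], [0.06, 2.57], [-1.19, 4.33], [0.19, 2], [-2.82, 2.82]. Speed limits (rad/s): [1.89, 1.89, 2.39, 2.39, 3.01, 3.01, 3.01].

### API

Orientations are given as a unit quaternion [x, y, z, w].
In Python, from cell import arm gives the robot as it stands.
- The arm moves only by the tool apply_moves, never from a script. Its argument "increments" is a list of rows, each a list of 7 numbers: the shift along the tool's x, y, z in m, then the turn, a rotation vector about the tool's x, y, z in degrees, then the opening, from 0 (shut) to 1 (fully open). In form: [[x, y, z, ax, ay, az, claw], ...]. A call has 1 to 10 rows; each row is the pose to reach, as a shift and turn from the pose commanded when the call began, along the tool's axes at that moment; what a row does not reach only later rows make up. A row lasts 1/10 s, in which the tool goes at most 50 mm and 8.59 degrees, less where a joint would pass 70% of its speed; a pose out of reach is approached as far as the arm can. A call with a gripper value outside its range is refused whole. The fingers move at their own pace and stop on an object; the grip force is fixed at half the most. Time passes only in rows, so rows that repeat a pose let the fingers close. It gives the time, the measured TCP pose, the force, the opening and the grip force at its end, in the units of the state.
- arm.get_state(): the state, without advancing time (a new reading comes with each control period).
- arm.snapshot(name): name is "scene" or "side" or "wrist"; returns a dict with "image" (384x512x3 uint8, red, green, blue), "vertical_fov" (degrees; the focal length in pixels is half the picture's height over the tangent of half this angle, whatever the lens; pixels are square), "cx", "cy" (the principal point, pixels), "k1" (the pictures are not rectified: a ray, as slopes to the right and down, at radius r is drawn at 1 + k1 r^2 times it, then the intrinsics apply), "R" (3x3) and "t" (3): a world point X has camera coordinates R X + t. Camera axes: x right, y down, z forward; pixel columns grow to the right and rows downward; lengths in m; the calibration is good to about 2 mm. A picture is of the moment at which its call begins. There is no depth.
- arm.job_done(): hands the job in; it is judged then, once.
The state is a dict: "t": time; "joints": joint angles; "qd": joint speeds; "joint_torque": joint torques, N m; "tool_pos": TCP position; "orientation": TCP orientation; "ft_force": force on the tool from outside, world axes, zero at the start; "wrist_torque": the same for the moment, N m; "grip_width": opening from 0.0 (shut) to 1.0 (fully open); "finger_force": force on a finger pad.
Only numpy, scipy, OpenCV 4.12 (cv2) and the standard library are available. Lean on these libraries where they do the work, as an engineer would, in place of code of your own. Each camera call takes 0.05 s, during which the arm holds its last target. There are 200 camera calls.

### The job

Set up the bonding jig: with the mallet, held by its handle, knock all four locating pins fully home in brisk blows, never pushing them by hand and never hitting the frame or screen; only then open the vacuum valve to the 60 degree mark, and after that set every pressing weight upright and gently, wholly on the screen. Tip all the spacers from the cup into the kit tray. Leave the mallet standing on its mat as it was, the cup upright on the bench and the two bottles undisturbed.

Things in the scene. Friction and masses are not known exactly. Their poses are not given: they have to be found in the camera images.
- jig: Fixed jig: aluminium base 260 x 180 x 18 mm, black display frame 214 x 152 (top 26 mm above bench) with a central screen 150 x 128 (top 29.5). Origin: base centre, on the bench; x along the 260 side, y the 180 side. Pin bushes at x +-90, y +-60, tops at 32. The valve block, 52 square, at jig x 0, y -150 bears a white dial 90 across, top at 39.
- valve (a joint): Valve opening, rad: 0 closed, 1.571 fully open (stops). The lever turns about the vertical axis over the valve block's centre, anticlockwise from above as it opens; friction 0.12 N m holds it where left. Closed it points along the jig's -x, fully open along jig -y. The dial under it has dark ticks every 15 degrees from closed to open, long ones at 0, 30, 60, 90.
- lever_grip (a point): Centre of the valve's lever bar, 85 mm from its turning axis, 53 mm above the bench; moves with it. The bar is flat dark steel, 12 mm wide, 18 mm tall (44 to 62 mm above the bench), its end 110 mm from the axis. Its x axis points back along the bar to the turning axis.
- mat: Fixed grey mallet mat 240 x 120 x 3 mm. Origin: middle of its underside; x along its length.
- mallet: Soft-faced mallet, about 0.4 kg, standing on its striking face: upright white cylinder head 70 mm across, 76 tall, dark steel band. Origin: centre of that lower face, z up. A wooden handle 24 wide, 26 tall runs level along the mallet's own -x to 168 mm from the head's axis, its centre line 38 above the face. It balances about 8 mm from the head's axis.
- cup: Flared steel dipper cup, 0.2 kg: 64 mm across at the base, 112 at the rim, 50 tall, wall 3, floor 4, holding the spacers at the start. Origin: centre of its underside, z up. A level flat bar handle 12 wide, 24 tall runs along the cup's own +x from the wall to 138 mm from its axis, its centre line 38 above the base.
- tray: Fixed grey open kit tray, outside 130 x 170 x 45 mm, wall and floor 4 mm. Origin: middle of its underside; x along the 130 mm side.
- dispenser: Bystander: white solvent dispenser bottle 62 mm across, 132 mm tall, loose. Origin: centre of its underside.
- washbottle: Bystander: white wash bottle 64 mm across, 150 mm to its cap, spout to 200 mm, loose. Origin: centre of its underside.
- pin0 (a joint): Travel of the locating pin at jig x +90, y +60 mm, m: 0 proud, 0.016 home, its head on the bush. A sprung detent holds it: it takes 9 to 11 N to drive and stays where left; starts at 0 to 0.007. Steel, flat round head 26 mm across, 12 thick, on a 14 mm shank; top of the head 60 mm above the bench when proud, 44 when home.
- pin1 (a joint): Travel of the locating pin at jig x +90, y -60 mm, m: 0 proud, 0.016 home, its head on the bush. A sprung detent holds it: it takes 9 to 11 N to drive and stays where left; starts at 0 to 0.007. Steel, flat round head 26 mm across, 12 thick, on a 14 mm shank; top of the head 60 mm above the bench when proud, 44 when home.
- pin2 (a joint): Travel of the locating pin at jig x -90, y +60 mm, m: 0 proud, 0.016 home, its head on the bush. A sprung detent holds it: it takes 9 to 11 N to drive and stays where left; starts at 0 to 0.007. Steel, flat round head 26 mm across, 12 thick, on a 14 mm shank; top of the head 60 mm above the bench when proud, 44 when home.
- pin3 (a joint): Travel of the locating pin at jig x -90, y -60 mm, m: 0 proud, 0.016 home, its head on the bush. A sprung detent holds it: it takes 9 to 11 N to drive and stays where left; starts at 0 to 0.007. Steel, flat round head 26 mm across, 12 thick, on a 14 mm shank; top of the head 60 mm above the bench when proud, 44 when home.
- weight0: Steel pressing weight, 0.38 kg, standing on a low wooden board (8 mm high) at the start: body 44 mm across, 30 mm tall, with an upright round black knob 20 mm across from 32 to 62 mm above its base. Origin: centre of its underside, z up. None if absent.
- weight1: Steel pressing weight, 0.38 kg, standing on a low wooden board (8 mm high) at the start: body 44 mm across, 30 mm tall, with an upright round black knob 20 mm across from 32 to 62 mm above its base. Origin: centre of its underside, z up. None if absent.
- weight2: Steel pressing weight, 0.38 kg, standing on a low wooden board (8 mm high) at the start: body 44 mm across, 30 mm tall, with an upright round black knob 20 mm across from 32 to 62 mm above its base. Origin: centre of its underside, z up. None if absent.
- spacer0: White nylon spacer, a cylinder 18 mm across and 18 mm long, 12 g, in the cup at the start. Origin: centre of one end. None if absent.
- spacer1: White nylon spacer, a cylinder 18 mm across and 18 mm long, 12 g, in the cup at the start. Origin: centre of one end. None if absent.
- spacer2: White nylon spacer, a cylinder 18 mm across and 18 mm long, 12 g, in the cup at the start. Origin: centre of one end. None if absent.
- spacer3: White nylon spacer, a cylinder 18 mm across and 18 mm long, 12 g, in the cup at the start. Origin: centre of one end. None if absent.
- spacer4: White nylon spacer, a cylinder 18 mm across and 18 mm long, 12 g, in the cup at the start. Origin: centre of one end. None if absent.
- spacer5: White nylon spacer, a cylinder 18 mm across and 18 mm long, 12 g, in the cup at the start. Origin: centre of one end. None if absent.
- spacer6: White nylon spacer, a cylinder 18 mm across and 18 mm long, 12 g, in the cup at the start. Origin: centre of one end. None if absent.
Mind the look-alikes: they are no part of the job. What is shaped like the mallet but red is not meant. Leave any blue look-alike of the cup alone.

How it is judged:
On the way, in this order (a step that is already met when the one before it is completed fails the run):
1. a pin has been struck: the mallet moves it down briskly (((velocity of joint pin0 above 0.04 m/s and contact force between mallet and pin0 above 1 N) or (velocity of joint pin1 above 0.04 m/s and contact force between mallet and pin1 above 1 N) or (velocity of joint pin2 above 0.04 m/s and contact force between mallet and pin2 above 1 N) or (velocity of joint pin3 above 0.04 m/s and contact force between mallet and pin3 above 1 N))).
2. each of the four locating pins has been driven home (value of joint each of pin0, pin1, pin2, pin3 above 0.0135 m), for 0.2 s.
3. then the vacuum valve has been opened to 60 degrees (within about 7) (value of joint valve between 0.927198 and 1.1672 rad), for 0.3 s.
4. then every pressing weight present stands on the screen (x of weight0 in the frame of jig between -0.058 and 0.058 m and y of weight0 in the frame of jig between -0.047 and 0.047 m and height (world z) of weight0 between 0.024 and 0.035 m and angle between each of weight0, weight1, weight2's own z axis and vertical below 0.15 rad and linear speed of each of weight0, weight1, weight2 below 0.03 m/s and x of weight1 in the frame of jig between -0.058 and 0.058 m and y of weight1 in the frame of jig between -0.047 and 0.047 m and height (world z) of weight1 between 0.024 and 0.035 m and x of weight2 in the frame of jig between -0.058 and 0.058 m and y of weight2 in the frame of jig between -0.047 and 0.047 m and height (world z) of weight2 between 0.024 and 0.035 m), for 0.3 s.
At the end, for the whole second after the job is handed in: Pins driven at least 13.5 of 16 mm; valve at 60 degrees within 7; each weight upright on the screen (centre within 58 mm of the jig's middle in x, 47 in y); each spacer at rest in the tray; mallet upright on its face, head centre over its mat; cup upright on the bench (all of step 2 and all of step 3 and all of step 4 and x of spacer0 in the frame of tray between -0.065 and 0.065 m and y of spacer0 in the frame of tray between -0.085 and 0.085 m and height (world z) of each of spacer0, spacer1, spacer2, spacer3, spacer4, spacer5, spacer6 below 0.055 m and linear speed of each of spacer0, spacer1, spacer2, spacer3, spacer4, spacer5, spacer6 below 0.05 m/s and x of spacer1 in the frame of tray between -0.065 and 0.065 m and y of spacer1 in the frame of tray between -0.085 and 0.085 m and x of spacer2 in the frame of tray between -0.065 and 0.065 m and y of spacer2 in the frame of tray between -0.085 and 0.085 m and x of spacer3 in the frame of tray between -0.065 and 0.065 m and y of spacer3 in the frame of tray between -0.085 and 0.085 m and x of spacer4 in the frame of tray between -0.065 and 0.065 m and y of spacer4 in the frame of tray between -0.085 and 0.085 m and x of spacer5 in the frame of tray between -0.065 and 0.065 m and y of spacer5 in the frame of tray between -0.085 and 0.085 m and x of spacer6 in the frame of tray between -0.065 and 0.065 m and y of spacer6 in the frame of tray between -0.085 and 0.085 m and x of mallet in the frame of mat between -0.12 and 0.12 m and y of mallet in the frame of mat between -0.06 and 0.06 m and angle between each of mallet, cup's own z axis and vertical below 0.25 rad and height (world z) of each of mallet, cup below 0.012 m); the robot touches nothing.
It fails at once if a pin is pushed with the gripper, the arm or the cup instead of the mallet (contact force between any of the fingers, the arm, cup and pin0 above 2 N or contact force between any of the fingers, the arm, cup and pin1 above 2 N or contact force between any of the fingers, the arm, cup and pin2 above 2 N or contact force between any of the fingers, the arm, cup and pin3 above 2 N).
It fails at once if the mallet hits the frame, the screen or the valve of the jig (contact force between mallet and jig above 6 N).
It fails at once if a weight is dropped or slammed on the jig (lands at over 0.25 m/s) ((contact force between weight0 and jig above 0.5 N and linear speed of weight0 above 0.25 m/s) or (contact force between weight1 and jig above 0.5 N and linear speed of weight1 above 0.25 m/s) or (contact force between weight2 and jig above 0.5 N and linear speed of weight2 above 0.25 m/s)).
It fails at once if a bottle is knocked over or pushed more than 40 mm (distance of any of dispenser, washbottle from where it was at the start of the episode above 0.04 m or angle between any of dispenser, washbottle's own z axis and vertical above 0.4 rad).
Of weight0, weight1, weight2 only 1 to 3 are there at a start; the rules pass over those that are not, and their reading is None.
Of spacer0, spacer1, spacer2, spacer3, spacer4, spacer5, spacer6 only 4 to 7 are there at a start; the rules pass over those that are not, and their reading is None.
At some moment in a run one of mallet, cup may be knocked a few centimetres aside while the robot is not near it.
It also fails if it takes over 208 s, if anything falls off the work surface, if the arm or the gripper's body presses on something with over 40 N, if the wrist force passes 120 N, or if a joint passes its speed limit or range.

## Working session

There is one attempt and no reset: what is moved stays moved. The work goes in short steps, Python scripts to look and compute and a tool call to move; the robot and the scene stay as the last step left them, time stands still between calls to the robot, and variables do not carry over. Pictures are saved under pics/ and viewed, at most 14 in all, crops included, and the job is handed in when it is done.

Besides the shell and the picture viewer there is one more tool, called after ">>>" in YAML: its name, and indented under it one key for each argument. apply_moves: Moves the arm, as the interface text tells. Its arguments: {"type":"object","properties":{"increments":{"type":"array","items":{"type":"array","items":{"type":"number"}}}},"required":["increments"]}

```bash
ls; mkdir -p pics
cat > h.py <<'E'
import numpy as np, cv2
from cell import arm
from scipy.spatial.transform import Rotation as Ro
def snap(n):
    return arm.snapshot(n)
def cam(s):
    f=192/np.tan(np.radians(s["vertical_fov"])/2); return f,s["cx"],s["cy"],s["k1"],np.array(s["R"]),np.array(s["t"])
def ray(s,u,v):
    f,cx,cy,k,R,t=cam(s); d=np.array([(u-cx)/f,(v-cy)/f]); p=d.copy()
    for _ in range(30): p=d/(1+k*(p@p))
    return -R.T@t, R.T@np.array([p[0],p[1],1])
def plane(s,u,v,z):
    o,d=ray(s,u,v); return (o+d*(z-o[2])/d[2])[:2]
def proj(s,X):
    f,cx,cy,k,R,t=cam(s); c=R@np.array(X,float)+t; p=c[:2]/c[2]; p=p*(1+k*(p@p)); return np.array([cx+f*p[0],cy+f*p[1]])
def save(s,name,crop=None,scale=1):
    im=cv2.cvtColor(s["image"],cv2.COLOR_RGB2BGR)
    if crop: a,b,c,d=crop; im=im[b:d,a:c]
    cv2.imwrite("pics/"+name+".png",cv2.resize(im,None,fx=scale,fy=scale,interpolation=cv2.INTER_CUBIC))
E
python3 - <<'E'
from h import *
import pickle
S={}
for n in("scene","side","wrist"):
    s=S[n]=snap(n); save(s,n+"0",scale=1.5); print(n,-np.array(s["R"]).T@s["t"],s["vertical_fov"],s["k1"])
pickle.dump(S,open("s0.pkl","wb"))
st=arm.get_state(); print(st["tool_pos"],st["orientation"],st["grip_width"],Ro.from_quat(st["orientation"]).as_matrix().round(2))
E
```

```text
pics
scene [1.11267959 0.81010145 0.86708265] 46.205012631514734 -0.12434986766673758
side [-0.21625005 -0.69869842  0.90361132] 53.47593534588836 0.03548039772297899
wrist [0.62516849 0.08549891 0.37220976] 60.30515993494805 -0.05391608194052308
[6.24759673e-01 3.17806384e-05 2.55800570e-01] [ 7.07075388e-01  7.07138009e-01 -3.66136887e-04 -3.12136817e-04] 1.0028717631307618 [[-0.  1. -0.]
 [ 1.  0. -0.]
 [-0. -0. -1.]]
```

View pics/scene0.png

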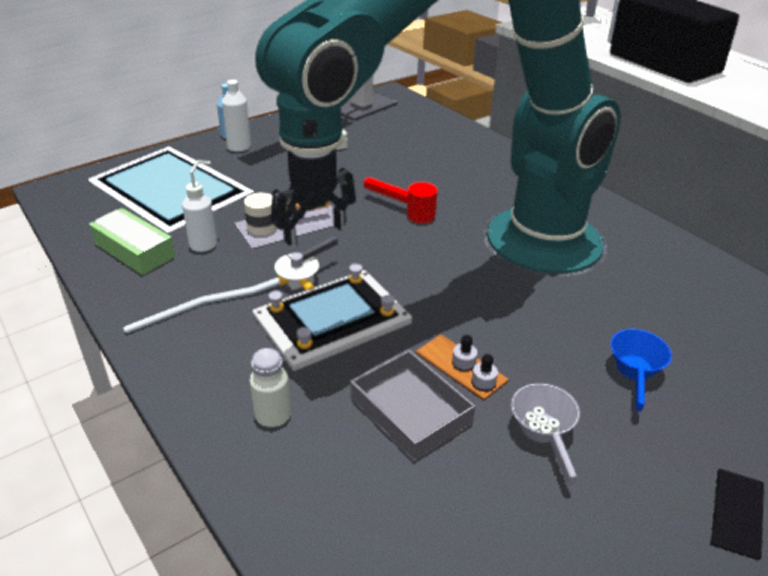

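View pics/side0.png

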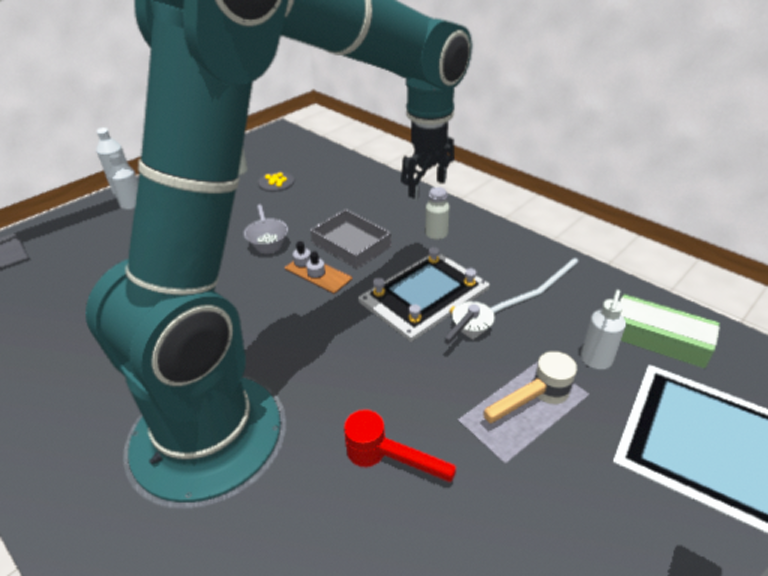

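Scene (px/1.5): the jig is at (222,210) and the white-headed mallet with tan handle at side (370,250). The red mallet decoy is at side (243,292). The steel cup with spacers is at scene (363,275) and the blue cup decoy at scene (427,237). Two weights stand on the board at scene (310,237) and (323,250), and the tray is at (275,270). I choose the white-headed mallet and the steel cup.

```bash
cat >> h.py <<'E'
def mask(s,lo,hi,box=None):
    hsv=cv2.cvtColor(s["image"],cv2.COLOR_RGB2HSV); m=cv2.inRange(hsv,np.array(lo),np.array(hi))
    if box: a,b,c,d=box; z=np.zeros_like(m); z[b:d,a:c]=m[b:d,a:c]; m=z
    return m
def big(m):
    c,_=cv2.findContours(m,cv2.RETR_EXTERNAL,cv2.CHAIN_APPROX_NONE); return max(c,key=cv2.contourArea)[:,0,:]
def rect(s,m,z):
    p=np.array([plane(s,u,v,z) for u,v in big(m)],np.float32)*1000; return cv2.minAreaRect(p)
E
python3 - <<'E'
from h import *
import pickle
S=pickle.load(open("s0.pkl","rb"))
A,B,W=S["scene"],S["side"],S["wrist"]
print("screen",rect(A,mask(A,(85,40,80),(110,255,255),(180,180,260,235)),.0295),rect(B,mask(B,(85,40,80),(110,255,255),(250,170,320,210)),.0295))
print("handle",rect(B,mask(B,(8,60,100),(28,255,255),(310,240,375,290)),.054))
for n,s,u,v,z in [("malletTop",B,556,364,.079),("handleEnd",B,490,411,.054),("cup rim c",A,545,410,.05),("cuphandle end",A,571,472,.05),("cup rim side",B,266,232,.05),
 ("tray c",A,412,402,.045),("tray c",B,350,234,.045),("w0",A,466,342,.070),("w1",A,487,361,.070),("w0",B,300,247,.07),("w1",B,315,258,.07),
 ("valve c",A,297,266,.062),("valve c",B,472,315,.062),("lever end",A,337,240,.062),("lever end",B,448,340,.062),
 ("disp",A,269,415,0),("wash",A,202,243,0),("matc",B,525,405,.003)]:
    print(n,"scene" if s is A else "side",plane(s,u/1.5,v/1.5,z).round(3))
save(W,"w0b",None,1.5)
save(B,"mal",(290,220,420,320),5)
E
```

```text
screen ((568.3016357421875, -46.545257568359375), (106.8912582397461, 136.14437866210938), 85.24918365478516) ((567.738037109375, -47.44469451904297), (105.72589874267578, 137.66294860839844), 85.3564224243164)
handle ((414.5321960449219, -397.2603759765625), (32.25584411621094, 143.44256591796875), 76.4121322631836)
malletTop side [ 0.518 -0.416]
handleEnd side [ 0.362 -0.379]
cup rim c scene [0.445 0.394]
cuphandle end scene [0.506 0.503]
cup rim side side [0.436 0.381]
tray c scene [0.605 0.249]
tray c side [0.58  0.218]
w0 scene [0.455 0.212]
w1 scene [0.458 0.268]
w0 side [0.437 0.243]
w1 side [0.433 0.182]
valve c scene [ 0.572 -0.163]
valve c side [ 0.534 -0.208]
lever end scene [ 0.453 -0.194]
lever end side [ 0.443 -0.217]
disp scene [0.792 0.1  ]
wash scene [ 0.661 -0.441]
matc side [ 0.454 -0.401]
```

View pics/mal.png

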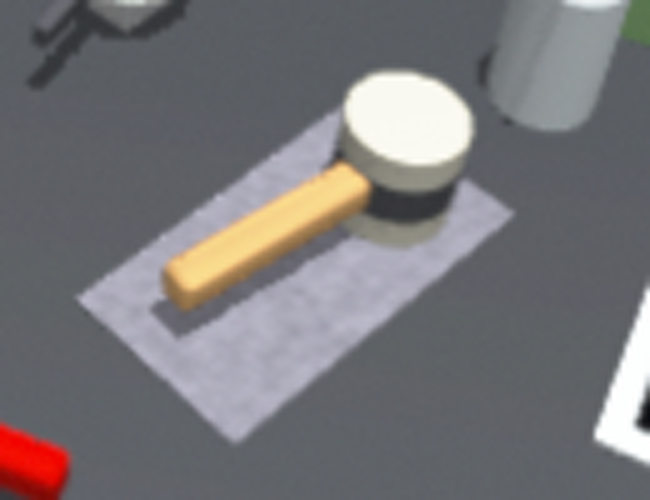

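View pics/wrist0.png

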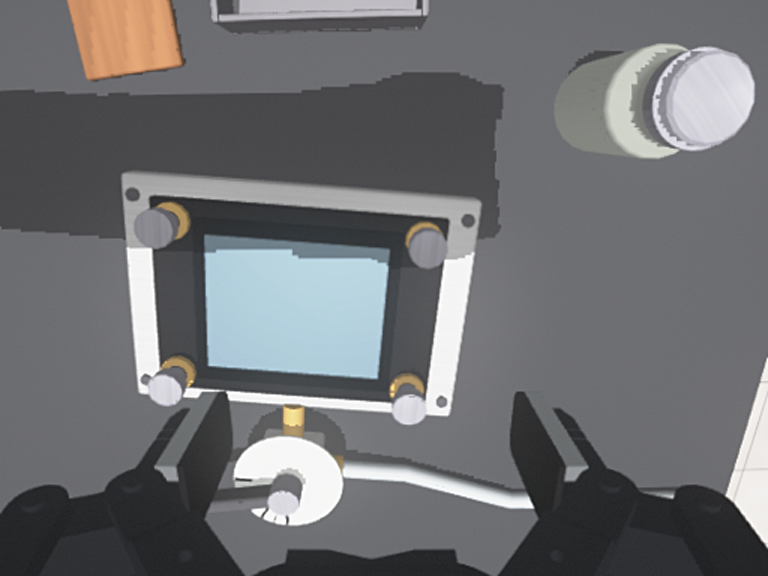

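The crop confirms the cream-headed, tan-handled mallet on its mat, with the head at crop px (405,125). The wrist view shows the jig, with pins at (157,228), (427,245), (166,386) and (408,404). Moving over the mallet for a close look.

>>> apply_moves:
  increments:
    - [-0.395,-0.195,0,0,0,50,1]
    - [-0.395,-0.195,0,0,0,50,1]
    - [-0.395,-0.195,0,0,0,50,1]
    - [-0.395,-0.195,0,0,0,50,1]
    - [-0.395,-0.195,0,0,0,50,1]
    - [-0.395,-0.195,0,0,0,50,1]
    - [-0.395,-0.195,0,0,0,50,1]
    - [-0.395,-0.195,0,0,0,50,1]
    - [-0.395,-0.195,0,0,0,50,1]
    - [-0.395,-0.195,0,0,0,50,1]

```text
t: 1.15
tool_pos: [0.4261, -0.4, 0.2563]
orientation: [0.941, 0.338, -0.001, 0.001]
ft_force: [-0.8, 1.5, -0.7]
grip_width: 1.001
finger_force: 0.0
```

>>> apply_moves:
  increments:
    - [0,0,0,0,0,53.4,1]
    - [0,0,0,0,0,53.4,1]
    - [0,0,0,0,0,53.4,1]
    - [0,0,0,0,0,53.4,1]
    - [0,0,0,0,0,53.4,1]
    - [0,0,0,0,0,53.4,1]
    - [0,0,0,0,0,53.4,1]
    - [0,0,0,0,0,53.4,1]

```text
t: 1.95
tool_pos: [0.4302, -0.3946, 0.2561]
orientation: [0.993, -0.115, -0.0, -0.0]
ft_force: [-0.2, 0.0, -0.9]
grip_width: 0.995
finger_force: 0.0
```

```bash
cat >> h.py <<'E'
def st():
    s=arm.get_state(); R=Ro.from_quat(s["orientation"]).as_matrix()
    print("t%.1f"%s["t"],"p",np.round(s["tool_pos"],4),"yaw_x %.1f"%np.degrees(np.arctan2(R[1,0],R[0,0])),"tz",R[:,2].round(3),"g%.3f f%.0f"%(s["grip_width"],s["finger_force"]),"F",np.round(s["ft_force"],1),"M",np.round(s["wrist_torque"],2),"q",np.round(s["joints"],2)); return s,R
def rel(X):
    "tool-axes shift to bring TCP to world X"
    s=arm.get_state(); R=Ro.from_quat(s["orientation"]).as_matrix(); return (R.T@(np.array(X)-s["tool_pos"])).round(4)
E
python3 - <<'E'
from h import *
st(); s=snap("wrist"); save(s,"w1",None,1.5)
h=rect(s,mask(s,(8,60,100),(28,255,255)),.054); print("handle",h)
m=mask(s,(15,5,170),(40,60,255)); c=big(m); print("head",rect(s,m,.079), cv2.minEnclosingCircle(c))
E
```

```text
t1.9 p [ 0.4302 -0.3946  0.2561] yaw_x -13.2 tz [-0.  0. -1.] g0.995 f0 F [-0.2  0.  -0.9] M [ 0.02 -0.   -0.01] q [ 0.3   0.37  0.5   1.73 -0.2   1.08 -0.94]
handle ((422.6869812011719, -391.6669006347656), (22.904621124267578, 128.231201171875), 75.82728576660156)
head ((519.5592041015625, -416.3722839355469), (67.0373764038086, 67.9343490600586), 75.01936340332031) ((249.89706420898438, 71.81617736816406), 42.867889404296875)
```

View pics/w1.png

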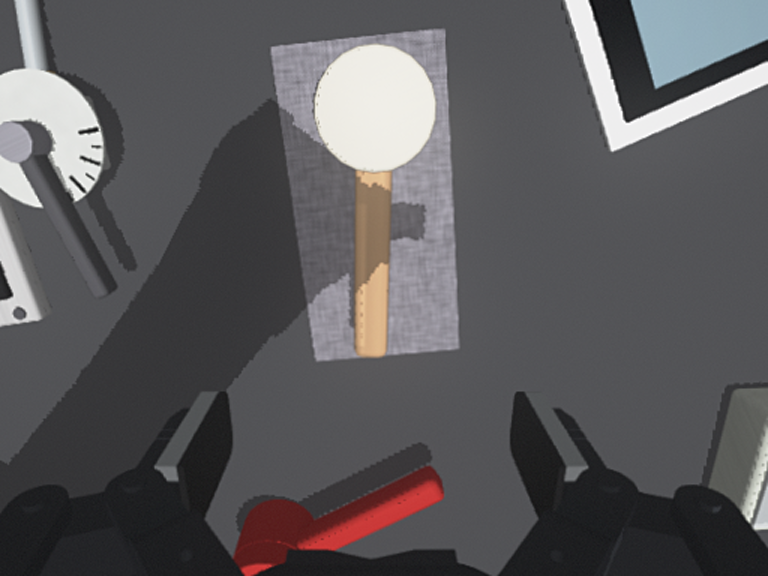

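The wrist view shows the mallet head at (375,107), its handle running down to (370,355), and the red decoy at (330,510), well clear. Descending onto the handle 55 mm from the head's axis.

>>> apply_moves:
  increments:
    - [0.037,0,0.04,0,0,1,1]
    - [0.037,0,0.08,0,0,1,1]
    - [0.037,0,0.12,0,0,1,1]
    - [0.037,0,0.16,0,0,1,1]
    - [0.037,0,0.185,0,0,1,1]
    - [0.037,0,0.2,0,0,1,1]
    - [0.037,0,0.209,0,0,1,1]
    - [0.037,0,0.209,0,0,1,1]
    - [0.037,0,0.209,0,0,1,0.2]
    - [0.037,0,0.209,0,0,1,0]

```text
t: 3.0
tool_pos: [0.4666, -0.404, 0.0486]
orientation: [0.992, -0.125, 0.001, 0.0]
ft_force: [0.9, 0.4, 1.5]
grip_width: 0.695
finger_force: 0.0
```

>>> apply_moves:
  increments:
    - [0,0,0,0,0,0,0]
    - [0,0,0,0,0,0,0]
    - [0,0,0,0,0,0,0]
    - [0,0,0,0,0,0,0]
    - [0,0,0,0,0,0,0]

```text
t: 3.5
tool_pos: [0.4662, -0.4038, 0.0479]
orientation: [0.992, -0.125, 0.0, 0.0]
ft_force: [-1.1, 1.0, 6.3]
grip_width: 0.272
finger_force: 58.4
```

```bash
python3 -c "
from h import *
st()"
```

```text
t3.5 p [ 0.4662 -0.4038  0.0479] yaw_x -14.4 tz [ 0.001 -0.    -1.   ] g0.272 f58 F [-1.1  1.   6.3] M [ 0.3   0.23 -0.06] q [ 0.38  0.7   0.38  1.78 -0.37  0.74 -0.87]
```

>>> apply_moves:
  increments:
    - [0,0,-0.03,0,0,0,0]
    - [0,0,-0.06,0,0,0,0]
    - [0,0,-0.1,0,0,0,0]
    - [-0.02,-0.04,-0.11,0,0,0,0]
    - [-0.04,-0.08,-0.11,0,0,0,0]
    - [-0.06,-0.12,-0.11,0,0,0,0]
    - [-0.08,-0.16,-0.11,0,0,0,0]
    - [-0.095,-0.2,-0.11,0,0,0,0]
    - [-0.11,-0.24,-0.11,0,0,0,0]
    - [-0.12,-0.28,-0.11,0,0,0,0]

```text
t: 4.5
tool_pos: [0.4183, -0.1008, 0.1573]
orientation: [0.992, -0.125, -0.0, -0.0]
ft_force: [1.9, 0.6, -4.6]
grip_width: 0.27
finger_force: 60.6
```

>>> apply_moves:
  increments:
    - [-0.004,-0.016,0,0,0,0,0]
    - [-0.004,-0.016,0,0,0,0,0]
    - [-0.004,-0.016,0,0,0,0,0]
    - [-0.004,-0.016,0,0,0,0,0]

```text
t: 4.9
tool_pos: [0.4194, -0.0869, 0.1573]
orientation: [0.992, -0.126, -0.0, 0.0]
ft_force: [0.2, -0.3, -4.5]
grip_width: 0.267
finger_force: 60.6
```

Run:
```python
from h import *
s0,R=st()
f=np.array(s0["tool_pos"])[2]-.0449; print("face z",f)
J=np.array([.568,-.047]); a=np.radians(-4.7); jx=np.array([np.cos(a),np.sin(a)]); jy=np.array([-jx[1],jx[0]])
P=[J+sx*.09*jx+sy*.06*jy for sx in(1,-1) for sy in(1,-1)]
print("pins",np.round(P,4))
for n in("scene","side","wrist"):
    s=snap(n); save(s,"p3"+n,None,1.5)
    hx=(P[3][0],P[3][1])
    for i in range(4): print(n,i,(1.5*proj(s,[*P[i],.05])).round(0),end=" ")
    print("headtop expect",(1.5*proj(s,[*hx,f+.076])).round(0))
    if n!="scene":
        m=mask(s,(15,3,170),(45,70,255)); c=big(m); print(n,"head",rect(s,m,f+.076))
S=[cv2.imread("pics/p3%s.png"%n) for n in("scene","side")]
cv2.imwrite("pics/p3.png",np.hstack([S[0][150:450,150:550],S[1][150:450,300:700]]))
```

```text
t4.9 p [ 0.4194 -0.0869  0.1573] yaw_x -14.5 tz [-0. -0. -1.] g0.267 f61 F [ 0.2 -0.3 -4.5] M [ 0.09  0.24 -0.01] q [-0.24  0.22  0.42  2.18 -0.13  0.76 -1.56]
face z 0.11238848451494152
pins [[ 0.6626  0.0054]
 [ 0.6528 -0.1142]
 [ 0.4832  0.0202]
 [ 0.4734 -0.0994]]
scene 0 [303. 333.] scene 1 [275. 297.] scene 2 [387. 301.] scene 3 [355. 269.] headtop expect [355. 211.]
side 0 [434. 252.] side 1 [470. 274.] side 2 [378. 284.] side 3 [415. 310.] headtop expect [415. 260.]
side head ((786.183349609375, -255.47811889648438), (135.03167724609375, 838.6905517578125), 0.14148782193660736)
wrist 0 [ -14. -211.] wrist 1 [ 288. -294.] wrist 2 [117. 237.] wrist 3 [371. 191.] headtop expect [372. 289.]
wrist head ((487.089599609375, -107.3265380859375), (66.21376037597656, 35.51728439331055), 59.615257263183594)
```

View pics/p3.png

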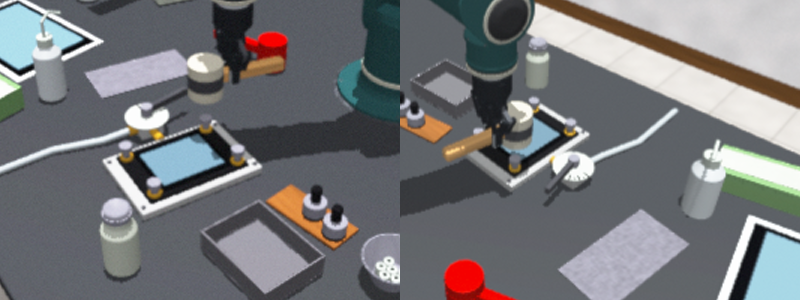

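>>> apply_moves:
  increments:
    - [0,0,0.025,0,0,0,0]
    - [0,0,0.045,0,0,0,0]
    - [0,0,0.0695,0,0,0,0]
    - [0,0,0.0695,0,0,0,0]

```text
t: 5.45
tool_pos: [0.4187, -0.0866, 0.0859]
orientation: [0.992, -0.126, -0.001, 0.0]
ft_force: [1.2, -0.7, -2.8]
grip_width: 0.271
finger_force: 62.6
```

```bash
python3 -c "
from h import *
st()"
```

```text
t5.5 p [ 0.4187 -0.0866  0.0859] yaw_x -14.5 tz [-0.002 -0.    -1.   ] g0.271 f63 F [ 1.2 -0.7 -2.8] M [0.04 0.12 0.03] q [-0.19  0.36  0.37  2.23 -0.23  0.59 -1.47]
```

>>> apply_moves:
  increments:
    - [0,0,-0.03,0,0,0,0]
    - [0,0,-0.07,0,0,0,0]
    - [0,0,-0.07,0,0,0,0]
    - [0,0,-0.07,0,0,0,0]

```text
t: 5.85
tool_pos: [0.4198, -0.0862, 0.1582]
orientation: [0.992, -0.125, 0.001, -0.0]
ft_force: [-0.4, -0.5, -5.8]
grip_width: 0.27
finger_force: 62.6
```

Run:
```python
from h import *
st()
ims=[]
for n in("scene","side","wrist"):
    s=snap(n); cv2.imwrite("x.png",cv2.cvtColor(s["image"],cv2.COLOR_RGB2BGR))
    im=cv2.imread("x.png")
    if n=="scene": u,v=proj(s,[.47,-.1,.1]); 
    elif n=="side": u,v=proj(s,[.44,-.1,.1])
    else: u,v=256,130
    u=int(u);v=int(v); a=max(u-65,0); b=max(v-65,0); c=im[b:b+130,a:a+130]; ims.append(cv2.resize(c,(260,260),interpolation=cv2.INTER_CUBIC))
    print(n,a,b)
cv2.imwrite("pics/p3b.png",np.hstack(ims))
```

```text
t5.8 p [ 0.4198 -0.0862  0.1582] yaw_x -14.4 tz [ 0.002  0.    -1.   ] g0.270 f63 F [-0.4 -0.5 -5.8] M [0.09 0.2  0.02] q [-0.26  0.22  0.43  2.18 -0.13  0.76 -1.56]
scene 172 100
side 204 135
wrist 191 65
```

View pics/p3b.png

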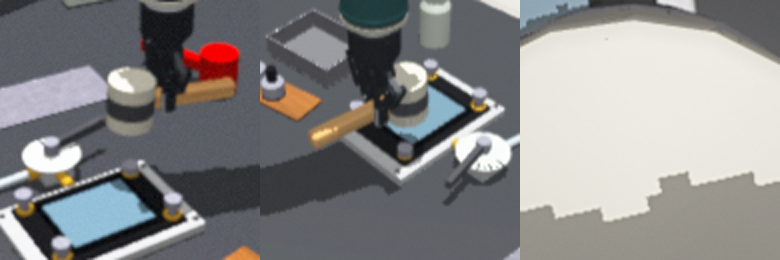

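The three crops show the mallet still held roughly level at (130,100), with pin3's head below at (130,168). I'll measure the tilt and pin height numerically.

```bash
cat >> h.py <<'E'
J=np.array([.568,-.047]); _a=np.radians(-4.7); jx=np.array([np.cos(_a),np.sin(_a)]); jy=np.array([-jx[1],jx[0]])
P=[J+sx*.09*jx+sy*.06*jy for sx in(1,-1) for sy in(1,-1)]
def tilt():
    "mallet tilt (deg, + = handle end down) by matching handle end in side view mask"
    s0=arm.get_state(); R=Ro.from_quat(s0["orientation"]).as_matrix(); g=np.array(s0["tool_pos"])+.006*R[:,2]
    for n in("side","scene"):
        s=snap(n); m=mask(s,(8,70,90),(28,255,255)); q=proj(s,g-.05*R[:,0]).astype(int); z=np.zeros_like(m); z[max(q[1]-50,0):q[1]+50,max(q[0]-60,0):q[0]+60]=255
        ys,xs=np.nonzero(m&z); c=np.array([xs,ys]).T
        a=proj(s,g-.03*R[:,0]); d=proj(s,g-.113*R[:,0])-a; d/=np.linalg.norm(d); e=c[(c-a)@d>0]
        for th in(-10,-5,0,5,10):
            b=proj(s,g+.113*(-R[:,0]*np.cos(np.radians(th))+R[:,2]*np.sin(np.radians(th)))); print(n,th,b.round(1),end=";")
        t=(e-a)@d; k=t>t.max()-4; print(" end seen",e[k].mean(0).round(1),"max t end",t.max().round(1), "exp", (proj(s,g-.113*R[:,0])-a)@d)
def pinz(i,n="scene",s=None):
    "column profile through pin i axis: pixel rows of z=.032..060 and gray/sat values"
    s=s or snap(n); im=s["image"]; hsv=cv2.cvtColor(im,cv2.COLOR_RGB2HSV)
    a=proj(s,[*P[i],.026]); b=proj(s,[*P[i],.066])
    for f in np.linspace(0,1,21):
        p=a+(b-a)*f; u,v=p; x=cv2.getRectSubPix(im,(1,1),(float(u),float(v)))[0,0]; h=hsv[int(round(v)),int(round(u))]; print("%d:%d/%d"%(26+40*f,h[2],h[1]),end=" ")
    print()
E
python3 - <<'E'
from h import *
tilt()
for n in("scene","side"):
    s=snap(n)
    for i in range(4): print(n,i,end=" "); pinz(i,n,s)
E
```

```text
side -10 [228.9 198. ];side -5 [228.8 200.6];side 0 [228.9 203.2];side 5 [229.2 205.6];side 10 [229.9 207.9]; end seen [192.4 178.6] max t end 52.7 exp 26.283861491954355
scene -10 [288.2 135.4];scene -5 [288.4 138.1];scene 0 [288.3 140.9];scene 5 [287.9 143.6];scene 10 [287.4 146.4]; end seen [287.2 143.1] max t end 26.1 exp 25.455467377656113
scene 0 26:95/19 28:95/19 30:106/29 32:106/29 34:101/25 36:101/25 38:109/33 40:109/33 42:172/24 44:172/24 46:218/19 48:227/18 50:227/18 52:229/17 54:229/17 56:229/14 58:229/14 60:226/18 62:226/18 64:176/19 66:176/19 
scene 1 26:124/146 28:85/6 30:85/6 32:96/19 34:96/19 36:103/32 38:106/31 40:106/31 42:114/27 44:114/27 46:184/22 48:184/22 50:224/18 52:224/18 54:227/17 56:227/17 58:229/17 60:229/17 62:226/18 64:196/20 66:196/20 
scene 2 26:110/86 28:98/18 30:98/18 32:104/25 34:104/25 36:103/30 38:103/30 40:102/28 42:102/28 44:129/22 46:129/22 48:197/21 50:197/21 52:226/18 54:228/16 56:228/16 58:227/17 60:227/17 62:228/18 64:228/18 66:191/17 
scene 3 26:101/23 28:105/29 30:105/29 32:118/24 34:118/24 36:131/21 38:131/21 40:134/23 42:135/25 44:135/
[... 294 characters left out ...]
:195/21 62:195/21 64:195/21 66:142/22 
side 1 26:167/153 28:167/153 30:103/27 32:103/27 34:103/17 36:103/17 38:108/21 40:108/21 42:119/19 44:119/19 46:119/19 48:176/19 50:176/19 52:219/19 54:219/19 56:219/20 58:219/20 60:219/20 62:214/20 64:214/20 66:190/21 
side 2 26:147/127 28:159/125 30:168/126 32:171/127 34:171/127 36:169/125 38:169/125 40:166/126 42:166/126 44:166/126 46:166/126 48:166/126 50:173/94 52:173/94 54:192/12 56:192/12 58:214/18 60:214/18 62:214/18 64:210/19 66:210/19 
side 3 26:100/15 28:100/15 30:113/20 32:113/20 34:126/20 36:126/20 38:129/18 40:129/18 42:129/20 44:129/20 46:129/20 48:124/19 50:124/19 52:102/23 54:102/23 56:64/36 58:64/36 60:82/72 62:82/72 64:82/72 66:111/78
```

Tilt is about 4° (handle end down), and pin3 reads about 43 mm, so it is home. The other pin tops are at roughly 55-57 mm. I'll re-level the mallet by 4° and strike pin2.

>>> apply_moves:
  increments:
    - [-0.007,-0.04,0,0,-2,0,0]
    - [-0.014,-0.08,0,0,-4,0,0]
    - [-0.02,-0.118,0,0,-4,0,0]
    - [-0.02,-0.118,0,0,-4,0,0]
    - [-0.02,-0.118,0,0,-4,0,0]
    - [-0.02,-0.118,0,0,-4,0,0]

```text
t: 6.8
tool_pos: [0.4293, 0.0324, 0.1576]
orientation: [0.991, -0.126, -0.035, -0.004]
ft_force: [-0.2, -0.7, -4.2]
grip_width: 0.271
finger_force: 62.5
```

```bash
python3 -c "
from h import *
s,R=st(); print(R.round(3)); tilt(); pinz(3); print(rel([.4298,.0328,.158]))"
```

```text
t6.8 p [0.4293 0.0324 0.1576] yaw_x -14.5 tz [-0.068  0.017 -0.998] g0.271 f63 F [-0.2 -0.7 -4.2] M [-0.01  0.07  0.02] q [-0.44  0.25  0.35  2.14 -0.15  0.84 -1.82]
[[ 0.966 -0.25  -0.068]
 [-0.249 -0.968  0.017]
 [-0.07   0.001 -0.998]]
side -10 [205.1 176.7];side -5 [204.9 179.4];side 0 [204.9 182. ];side 5 [205.2 184.5];side 10 [205.7 186.9]; end seen [192.2 178.6] max t end 38.2 exp 24.910202224442354
scene -10 [312.3 151.7];scene -5 [312.6 154.4];scene 0 [312.6 157.2];scene 5 [312.3 160.1];scene 10 [311.8 162.9]; end seen [311.7 159.6] max t end 28.0 exp 27.152316345339297
26:102/15 28:110/23 30:110/23 32:173/19 34:173/19 36:220/19 38:220/19 40:227/15 42:230/16 44:230/16 46:222/18 48:222/18 50:170/21 52:170/21 54:112/16 56:112/16 58:100/26 60:100/26 62:103/22 64:103/22 66:102/25 
[ 0.0003 -0.0005 -0.0003]
```

>>> apply_moves:
  increments:
    - [0.0017,0,0.025,0,0,0,0]
    - [0.003,0,0.044,0,0,0,0]
    - [0.0048,0,0.0683,0,0,0,0]
    - [0.0048,0,0.0683,0,0,0,0]
    - [0.003,0,0.03,0,0,0,0]
    - [0,0,0,0,0,0,0]
    - [0,0,0,0,0,0,0]
    - [0,0,0,0,0,0,0]

```text
t: 7.75
tool_pos: [0.4297, 0.0331, 0.1583]
orientation: [0.992, -0.125, -0.034, -0.005]
ft_force: [-0.2, 0.9, -4.8]
grip_width: 0.274
finger_force: 63.2
```

```bash
python3 -c "
from h import *
s,R=st(); tilt(); 
for n in ('scene','side'):
  s=snap(n); pinz(2,n,s)
print(rel([.5994,-.1016,.158]))"
```

```text
t7.8 p [0.4297 0.0331 0.1583] yaw_x -14.4 tz [-0.066  0.018 -0.998] g0.274 f63 F [-0.2  0.9 -4.8] M [0.06 0.04 0.01] q [-0.45  0.25  0.36  2.14 -0.15  0.84 -1.82]
side -10 [205.1 176.5];side -5 [204.8 179.2];side 0 [204.9 181.7];side 5 [205.1 184.2];side 10 [205.7 186.6]; end seen [192.3 178.6] max t end 38.2 exp 24.91184616010109
scene -10 [312.4 151.6];scene -5 [312.7 154.4];scene 0 [312.7 157.2];scene 5 [312.4 160. ];scene 10 [311.9 162.9]; end seen [311.9 160.3] max t end 27.9 exp 27.153426947582663
26:98/13 28:115/31 30:115/31 32:126/24 34:126/24 36:136/26 38:136/26 40:135/25 42:135/25 44:133/27 46:133/27 48:153/20 50:153/20 52:227/2 54:248/1 56:248/1 58:249/0 60:249/0 62:249/1 64:249/1 66:246/1 
26:99/39 28:100/15 30:100/15 32:117/15 34:117/15 36:126/18 38:126/18 40:127/18 42:127/18 44:127/18 46:123/17 48:123/17 50:111/21 52:111/21 54:87/21 56:87/21 58:91/25 60:91/25 62:91/25 64:99/26 66:99/26 
[ 0.1981  0.088  -0.0151]
```

>>> apply_moves:
  increments:
    - [0.04,0.018,-0.003,0,-1,0,0]
    - [0.08,0.036,-0.006,0,-1.5,0,0]
    - [0.12,0.054,-0.009,0,-1.5,0,0]
    - [0.16,0.072,-0.012,0,-1.5,0,0]
    - [0.198,0.088,-0.0151,0,-1.5,0,0]
    - [0.198,0.088,-0.0151,0,-1.5,0,0]
    - [0.198,0.088,-0.0151,0,-1.5,0,0]
    - [0.198,0.088,-0.0151,0,-1.5,0,0]

```text
t: 8.75
tool_pos: [0.5991, -0.1008, 0.1582]
orientation: [0.991, -0.125, -0.049, -0.006]
ft_force: [0.0, -0.5, -4.6]
grip_width: 0.268
finger_force: 63.2
```

```bash
python3 -c "
from h import *
s,R=st(); p=s['tool_pos']; print(rel([.5994,-.1016,.158]),rel([p[0],p[1],p[2]-.0685])); tilt()"
```

```text
t8.8 p [ 0.5991 -0.1008  0.1582] yaw_x -14.4 tz [-0.095  0.024 -0.995] g0.268 f63 F [ 0.  -0.5 -4.6] M [-0.02  0.03  0.  ] q [-0.16  0.57  0.39  1.68 -0.25  1.04 -1.5 ]
[0.0005 0.0007 0.0001] [ 0.0067 -0.      0.0682]
side -10 [274.8 168.5];side -5 [274.2 171.2];side 0 [273.8 173.8];side 5 [273.6 176.3];side 10 [273.7 178.7]; end seen [229.9 185.9] max t end 69.8 exp 22.227116981724667
scene -10 [236.  148.5];scene -5 [236.7 151.2];scene 0 [237.2 154. ];scene 5 [237.4 156.8];scene 10 [237.3 159.7]; end seen [259.5 208.8] max t end 36.0 exp 28.63653216752581
```

>>> apply_moves:
  increments:
    - [0.0025,0,0.025,0,0,0,0]
    - [0.0043,0,0.044,0,0,0,0]
    - [0.0067,0,0.0682,0,0,0,0]
    - [0.0067,0,0.0682,0,0,0,0]
    - [0.003,0,0.03,0,0,0,0]
    - [0,0,0,0,0,0,0]
    - [0,0,0,0,0,0,0]
    - [0,0,0,0,0,0,0]

```text
t: 9.65
tool_pos: [0.6, -0.101, 0.1601]
orientation: [0.991, -0.125, -0.047, -0.006]
ft_force: [-0.5, 0.1, -3.6]
grip_width: 0.275
finger_force: 63.4
```

```bash
python3 -c "
from h import *
s,R=st(); 
for n in ('scene','side'):
  s=snap(n); pinz(1,n,s); m=mask(s,(8,70,90),(28,255,255)); x=proj(s,arm.get_state()['tool_pos']-.113*R[:,0]); print(x); save(s,'t_'+n)
print(rel([.6092,.018,.158]))"
```

```text
t9.7 p [ 0.6    -0.101   0.1601] yaw_x -14.4 tz [-0.091  0.024 -0.996] g0.275 f63 F [-0.5  0.1 -3.6] M [ 0.04 -0.   -0.03] q [-0.16  0.56  0.39  1.68 -0.25  1.04 -1.5 ]
26:95/19 28:104/25 30:104/25 32:117/22 34:117/22 36:128/26 38:134/25 40:134/25 42:132/25 44:132/25 46:130/27 48:130/27 50:123/21 52:123/21 54:103/27 56:103/27 58:105/22 60:105/22 62:105/22 64:101/15 66:101/15 
[236.86471095 152.07940666]
26:98/8 28:98/8 30:106/19 32:106/19 34:123/21 36:123/21 38:127/18 40:127/18 42:127/20 44:127/20 46:127/20 48:126/18 50:126/18 52:125/14 54:125/14 56:111/18 58:111/18 60:111/18 62:103/22 64:103/22 66:101/20 
[274.04532192 172.21397864]
[-0.0198 -0.1177  0.0025]
```

>>> apply_moves:
  increments:
    - [-0.007,-0.04,0.0,0,-1,0,0]
    - [-0.014,-0.08,0.0025,0,-1.5,0,0]
    - [-0.0198,-0.1177,0.0025,0,-1.5,0,0]
    - [-0.0198,-0.1177,0.0025,0,-1.5,0,0]
    - [-0.0198,-0.1177,0.0025,0,-1.5,0,0]
    - [-0.0198,-0.1177,0.0025,0,-1.5,0,0]

```text
t: 10.35
tool_pos: [0.6094, 0.0165, 0.1579]
orientation: [0.99, -0.126, -0.061, -0.007]
ft_force: [0.4, -0.3, -4.3]
grip_width: 0.269
finger_force: 63.3
```

```bash
python3 -c "
from h import *
s,R=st(); p=s['tool_pos']; print(rel([.6092,.018,.158]),rel([p[0],p[1],p[2]-.0685])); 
s=snap('scene'); save(s,'pin0',(150,80,280,200),2); pinz(1,'scene',s)"
```

```text
t10.3 p [0.6094 0.0165 0.1579] yaw_x -14.5 tz [-0.119  0.03  -0.992] g0.269 f63 F [ 0.4 -0.3 -4.3] M [-0.06  0.01  0.  ] q [-0.32  0.58  0.36  1.66 -0.26  1.07 -1.69]
[-0.0006 -0.0014 -0.0001] [ 0.0084 -0.0001  0.068 ]
26:100/10 28:121/23 30:121/23 32:189/24 34:189/24 36:226/18 38:228/17 40:228/17 42:227/18 44:227/18 46:227/13 48:227/13 50:183/21 52:183/21 54:120/21 56:120/21 58:104/25 60:104/25 62:105/27 64:98/21 66:98/21
```

View pics/pin0.png

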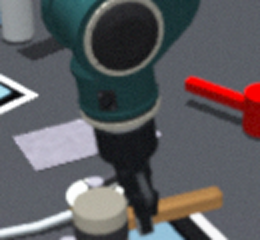

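The head hangs upright at crop (100,210), above pin0. Striking.

>>> apply_moves:
  increments:
    - [0.003,-0.001,0.025,0,0,0,0]
    - [0.0053,-0.001,0.044,0,0,0,0]
    - [0.0084,-0.001,0.068,0,0,0,0]
    - [0.0084,-0.001,0.068,0,0,0,0]
    - [0.004,0,0.03,0,0,0,0]
    - [0,0,0,0,0,0,0]
    - [0,0,0,0,0,0,0]
    - [0,0,0,0,0,0,0]

```text
t: 11.2
tool_pos: [0.6099, 0.0169, 0.1589]
orientation: [0.99, -0.126, -0.06, -0.008]
ft_force: [-0.0, 0.1, -3.9]
grip_width: 0.271
finger_force: 64.2
```

```bash
python3 -c "
from h import *
s,R=st(); 
for n in ('scene','side'):
  s=snap(n)
  for i in range(4): print(n,i,end=' '); pinz(i,n,s)
print(rel([.4662,-.4038,.150]))"
```

```text
t11.2 p [0.6099 0.0169 0.1589] yaw_x -14.5 tz [-0.117  0.03  -0.993] g0.271 f64 F [-0.   0.1 -3.9] M [ 0.    0.06 -0.01] q [-0.32  0.58  0.36  1.66 -0.26  1.07 -1.69]
scene 0 26:107/24 28:107/24 30:125/24 32:125/24 34:129/24 36:129/24 38:131/25 40:131/25 42:131/25 44:131/25 46:131/27 48:119/26 50:119/26 52:78/26 54:78/26 56:32/48 58:32/48 60:20/64 62:20/64 64:20/64 66:20/64 
scene 1 26:99/21 28:123/27 30:123/27 32:192/23 34:192/23 36:225/18 38:227/18 40:227/18 42:228/18 44:228/18 46:226/17 48:226/17 50:186/25 52:186/25 54:124/23 56:124/23 58:104/20 60:104/20 62:105/19 64:101/28 66:101/28 
scene 2 26:108/21 28:159/24 30:159/24 32:208/22 34:208/22 36:227/19 38:227/19 40:228/17 42:228/17 44:230/16 46:230/16 48:233/12 50:233/12 52:243/4 54:248/1 56:248/1 58:250/1 60:250/1 62:248/0 64:248/0 66:246/1 
scene 3 26:135/144 28:139/141 30:139/141 32:157/140 34:157/140 36:177/138 38:177/138 40:194/137 42:187/142 44:187/142 46:179/145 48:179/145 50:173/143 52:173/143 54:147/104 56:147/104 58:107/29 60:107/29 62:102/23 64:102/23 66:98/21 
side 0 26:95/24 28:99/18 30:99/18 32:99/18 34:117/17 36:117/17 38:126/20 40:126/20 42:124/21 44:124/21 46:124/21 48:119/19 50:119/19 52:87/23 54:87/23 56:65/24 58:65/24 60:86/24 62:86/24 64:86/24 66:98/23 
side 1 26:113/18 28:113/18 30:139/18 32:139/18 34:192/19 36:192/19 38:212/18 40:212/18 42:213/19 44:213/19 46:213/19 48:212/20 50:212/20 52:192/13 54:192/13 56:140/13 58:140/13 60:140/13 62:106/24 64:106/24 66:99/23 
side 2 26:119/51 28:119/15 30:118/15 32:188/19 34:188/19 36:212/19 38:212/19 40:213/19 42:213/19 44:213/19 46:207/20 48:207/20 50:182/21 52:182/21 54:116/24 56:116/24 58:67/23 60:67/23 62:67/23 64:60/30 66:60/30 
side 3 26:107/12 28:107/12 30:156/20 32:156/20 34:201/20 36:201/20 38:213/19 40:213/19 42:212/19 44:212/19 46:212/19 48:205/20 50:205/20 52:168/21 54:168/21 56:107/36 58:107/36 60:136/75 62:136/75 64:136/75 66:183/77 
[-0.0324  0.4434  0.0119]
```

All four pins are home, reading alike at about 42 mm. Returning the mallet to its mat.

>>> apply_moves:
  increments:
    - [-0.003,0.04,0,0,0,0,0]
    - [-0.007,0.09,0,0,0,0,0]
    - [-0.01,0.14,0.002,0,0,0,0]
    - [-0.014,0.19,0.004,0,0,0,0]
    - [-0.018,0.24,0.006,0,0,0,0]
    - [-0.021,0.29,0.008,0,0,0,0]
    - [-0.025,0.34,0.01,0,0,0,0]
    - [-0.028,0.39,0.011,0,0,0,0]
    - [-0.031,0.425,0.012,0,0,0,0]
    - [-0.0324,0.4434,0.0119,0,0,0,0]

```text
t: 12.3
tool_pos: [0.4642, -0.4068, 0.1494]
orientation: [0.99, -0.127, -0.062, -0.007]
ft_force: [-0.3, 0.0, -5.4]
grip_width: 0.274
finger_force: 64.1
```

>>> apply_moves:
  increments:
    - [0,0,0,0,0,0,0]
    - [0,0,0,0,0,0,0]
    - [0,0,0,0,0,0,0]

```text
t: 12.6
tool_pos: [0.4677, -0.4021, 0.15]
orientation: [0.99, -0.124, -0.061, -0.008]
ft_force: [0.3, 1.1, -4.5]
grip_width: 0.273
finger_force: 64.2
```

```bash
python3 -c "
from h import *
s,R=st(); print(rel([.4662,-.4038,.06]),rel([.4662,-.4038,.0485])); tilt()
s=snap('side'); save(s,'pl',(290,190,420,310),3)
"
```

```text
t12.6 p [ 0.4677 -0.4021  0.15  ] yaw_x -14.3 tz [-0.119  0.031 -0.992] g0.273 f64 F [ 0.3  1.1 -4.5] M [ 0.04 -0.12  0.06] q [ 0.31  0.61  0.46  1.65 -0.24  1.05 -0.98]
[0.01   0.0021 0.0895] [0.0114 0.0021 0.1009]
side -10 [329.9 242.7];side -5 [328.8 245.6];side 0 [327.9 248.4];side 5 [327.3 251.1];side 10 [327.  253.6]; end seen [300.9 205.8] max t end 35.3 exp 26.082439287607027
scene -10 [216.4  99.2];scene -5 [217.2 101.6];scene 0 [217.7 104.1];scene 5 [218.  106.7];scene 10 [218.1 109.2]; end seen [230.8  61.5] max t end 49.6 exp 23.831694240412066
```

View pics/pl.png

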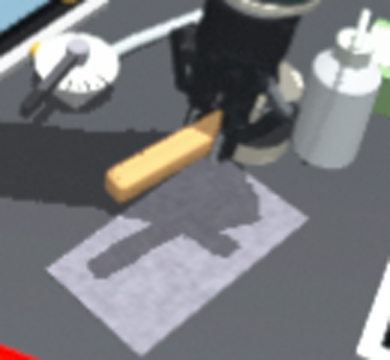

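The mallet is level over the mat, with the handle end at side px (328,252). Lowering and releasing.

>>> apply_moves:
  increments:
    - [0.004,0.001,0.035,0,0,0,0]
    - [0.008,0.002,0.065,0,0,0,0]
    - [0.01,0.002,0.085,0,0,0,0]
    - [0.011,0.002,0.095,0,0,0,0]
    - [0.0114,0.002,0.1,0,0,0,0]
    - [0.0114,0.002,0.1,0,0,0,0]
    - [0.0114,0.002,0.1,0,0,0,0.4]
    - [0.0114,0.002,0.1,0,0,0,0.6]
    - [0.0114,0.002,0.1,0,0,0,0.8]
    - [0.0114,0.002,0.1,0,0,0,1]

```text
t: 13.75
tool_pos: [0.4659, -0.4054, 0.0505]
orientation: [0.99, -0.125, -0.06, -0.007]
ft_force: [0.1, -0.8, -0.1]
grip_width: 0.888
finger_force: 0.0
```

>>> apply_moves:
  increments:
    - [0,0,0,0,0,0,1]
    - [0,0,-0.01,0,0,0,1]
    - [0,0,-0.04,0,0,0,1]
    - [-0.01,0,-0.08,0,3,0,1]
    - [-0.02,0,-0.12,0,6.8,0,1]
    - [-0.02,0,-0.16,0,6.8,0,1]
    - [-0.02,0,-0.16,0,6.8,0,1]

```text
t: 14.45
tool_pos: [0.4668, -0.4069, 0.2176]
orientation: [0.992, -0.126, 0.002, 0.002]
ft_force: [0.9, -0.9, -0.5]
grip_width: 0.999
finger_force: 0.0
```

Run:
```python
from h import *
st(); s=snap("wrist"); save(s,"w2",None,1.5)
h=rect(s,mask(s,(8,60,100),(28,255,255)),.054); print("handle",h)
m=mask(s,(15,5,170),(40,60,255)); c=big(m); print("head",rect(s,m,.079))
```

```text
t14.4 p [ 0.4668 -0.4069  0.2176] yaw_x -14.4 tz [ 0.004 -0.004 -1.   ] g0.999 f0 F [ 0.9 -0.9 -0.5] M [-0.01 -0.02  0.05] q [ 0.32  0.48  0.47  1.68 -0.24  1.03 -0.96]
handle ((420.3055114746094, -392.1292419433594), (22.875995635986328, 123.74254608154297), 75.58039093017578)
head ((527.7527465820312, -427.61090087890625), (67.58274841308594, 40.20378875732422), 40.8735466003418)
```

View pics/w2.png

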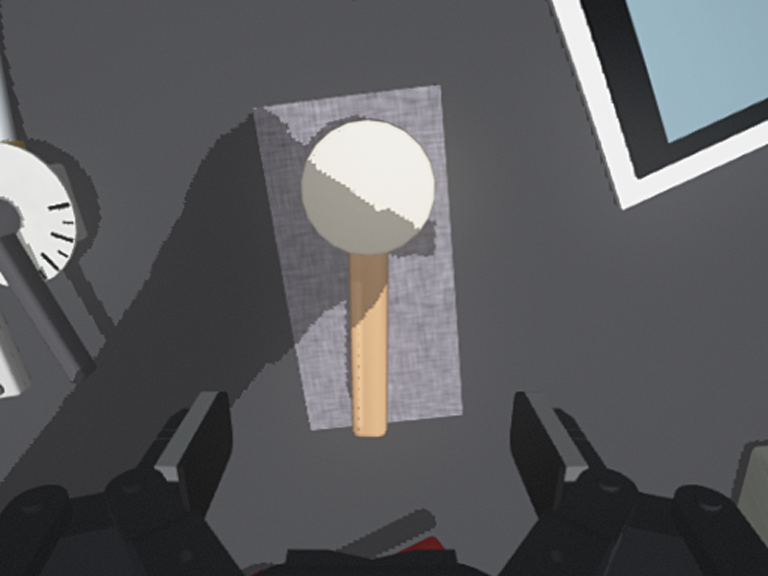

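The mallet stands on its mat, head at (368,187). Now over the valve.

>>> apply_moves:
  increments:
    - [-0.01,-0.04,0,0,0,-5,1]
    - [-0.02,-0.08,0,0,0,-9.7,1]
    - [-0.03,-0.12,0,0,0,-9.7,1]
    - [-0.04,-0.16,0,0,0,-9.7,1]
    - [-0.05,-0.2,0,0,0,-9.7,1]
    - [-0.05,-0.212,0,0,0,-9.7,1]
    - [-0.05,-0.212,0,0,0,-9.7,1]
    - [-0.05,-0.212,0,0,0,-9.7,1]

```text
t: 15.3
tool_pos: [0.4695, -0.1881, 0.2113]
orientation: [0.999, -0.041, -0.002, -0.0]
ft_force: [-0.2, -1.1, -0.1]
grip_width: 1.003
finger_force: 0.0
```

Run:
```python
from h import *
st(); s=snap("wrist"); save(s,"w3",None,1.5)
m=mask(s,(0,0,150),(179,50,255)); 
cs,_=cv2.findContours(m,cv2.RETR_EXTERNAL,cv2.CHAIN_APPROX_NONE)
for c in cs:
    if cv2.contourArea(c)>400:
        p=np.array([plane(s,u,v,.039) for u,v in c[:,0]],np.float32)*1000; print(cv2.minEnclosingCircle(c),cv2.minEnclosingCircle(p),cv2.minAreaRect(p))
# lever: expected line points at z=.062 
V=J-.15*jy; print("V",V)
for r in(0,.05,.085,.11): print(r,proj(s,[*(V-r*jx),.062]).round(1)*1.5)
print(proj(s,[*V,.039])*1.5)
```

```text
t15.3 p [ 0.4695 -0.1881  0.2113] yaw_x -4.7 tz [-0.004  0.    -1.   ] g1.003 f0 F [-0.2 -1.1 -0.1] M [0.01 0.03 0.04] q [-0.01  0.27  0.39  1.96 -0.13  0.94 -1.21]
((485.5, 210.5), 64.73416900634766) ((415.7665710449219, -416.3343811035156), 63.381683349609375) ((416.06182861328125, -414.20391845703125), (17.134700775146484, 126.43310546875), 82.1115951538086)
((58.5, 152.0), 83.08589935302734) ((504.1230773925781, -16.667985916137695), 70.98599243164062) ((506.1625061035156, -17.448165893554688), (103.9765853881836, 111.57855987548828), 85.55785369873047)
((511.0, 115.5), 32.500099182128906) ((509.290283203125, -424.39166259765625), 29.089664459228516) ((508.3074951171875, -418.33447265625), (58.17913055419922, 12.272750854492188), 9.215993881225586)
((444.5, 159.0), 127.68428039550781) ((465.7861633300781, -363.0028076171875), 112.30406951904297) ((465.6524963378906, -363.4095764160156), (81.16427612304688, 211.61952209472656), 81.88072204589844)
((249.0, 66.0), 66.61090850830078) ((563.5240478515625, -195.65032958984375), 51.94035339355469) ((556.81591796875, -195.3355712890625), (89.93159484863281, 91.14330291748047), 39.780513763427734)
((171.5, 105.5), 106.1250228881836) ((532.4324340820312, -125.94774627685547), 89.03717041015625) ((532.183837890625, -127.5509033203125), (21.280553817749023, 177.93399047851562), 81.1863784790039)
V [ 0.55570922 -0.19649561]
0 [376.5  118.35]
0.05 [376.05 216.  ]
0.085 [375.75 278.1 ]
0.11 [375.6 319.5]
[375.99741824 118.70974167]
```

View pics/w3.png

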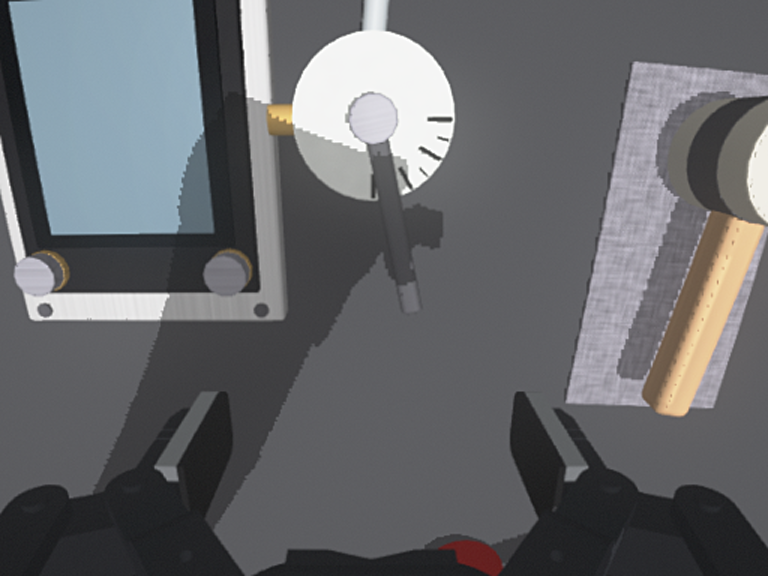

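The view shows the dial centre at (374,117) and the lever end at (411,308), so the lever already stands a little open; the long ticks are at (374,185), (405,178), (430,153) and (440,119). I'll compute its angle and the arc.

Run:
```python
from h import *
s=snap("wrist"); V=np.array([.5563,-.1960])
im=cv2.cvtColor(s["image"],cv2.COLOR_RGB2HSV)
e=plane(s,410/1.5,306/1.5,.062)-V; a=(np.degrees(np.arctan2(e[1],e[0]))-175.3)%360; print("lever angle",a,np.linalg.norm(e))
for px in((374,185),(372,196)): 
    e=plane(s,px[0]/1.5,px[1]/1.5,.039)-V; print("tick0",(np.degrees(np.arctan2(e[1],e[0]))-175.3)%360)
for px in((431,153),):
    e=plane(s,px[0]/1.5,px[1]/1.5,.039)-V; print("tick60",(np.degrees(np.arctan2(e[1],e[0]))-175.3)%360)
def g(th): t=np.radians(175.3+th); return V+.085*np.array([np.cos(t),np.sin(t)])
print("rel above",rel([*g(a),.11]),rel([*g(a),.059]),"turn",-a)
# arc table in frame with tool x along yaw -4.7+a, tool y=(x rotated -90)
y=np.radians(-4.7+a); tx=np.array([np.cos(y),np.sin(y)]); ty=np.array([np.sin(y),-np.cos(y)])
for i in range(1,11):
    d=g(a+(60-a)*i/10)-g(a); print(round(d@tx,4),round(d@ty,4),round(-(60-a)*i/10,2))
```

```text
lever angle 11.410118843732903 0.10438057862576236
tick0 0.11703372774704235
tick0 358.5822721400565
tick60 59.431484890655724
rel above [0.0044 0.0169 0.1012] [0.0046 0.0169 0.1522] turn -11.410118843732903
0.0003 0.0072 -4.86
0.0012 0.0143 -9.72
0.0027 0.0214 -14.58
0.0048 0.0283 -19.44
0.0075 0.035 -24.29
0.0108 0.0414 -29.15
0.0145 0.0475 -34.01
0.0188 0.0533 -38.87
0.0236 0.0588 -43.73
0.0288 0.0637 -48.59
```

>>> apply_moves:
  increments:
    - [0.0044,0.0169,0.03,0,0,-5,0.6]
    - [0.0044,0.0169,0.06,0,0,-11,0.6]
    - [0.0044,0.0169,0.1,0,0,-11,0.6]
    - [0.0045,0.0169,0.13,0,0,-11,0.6]
    - [0.0046,0.0169,0.152,0,0,-11,0.6]
    - [0.0046,0.0169,0.152,0,0,-11,0.6]
    - [0.0046,0.0169,0.152,0,0,-11,0]
    - [0.0046,0.0169,0.152,0,0,-11,0]
    - [0.0046,0.0169,0.152,0,0,-11,0]
    - [0.0046,0.0169,0.152,0,0,-11,0]

```text
t: 16.4
tool_pos: [0.4729, -0.205, 0.0606]
orientation: [0.998, 0.055, -0.001, -0.0]
ft_force: [-1.6, -1.5, 8.8]
grip_width: 0.125
finger_force: 59.7
```

```bash
python3 -c "
from h import *
st()"
```

```text
t16.4 p [ 0.4729 -0.205   0.0606] yaw_x 6.3 tz [-0.001  0.    -1.   ] g0.125 f60 F [-1.6 -1.5  8.8] M [-0.21  0.42 -0.13] q [ 0.11  0.53  0.29  2.03 -0.25  0.62 -0.9 ]
```

>>> apply_moves:
  increments:
    - [0.0003,0.0072,0,0,0,-4.9,0]
    - [0.0012,0.0143,0,0,0,-9.7,0]
    - [0.0027,0.0214,0,0,0,-14.6,0]
    - [0.0048,0.0283,0,0,0,-19.4,0]
    - [0.0075,0.035,0,0,0,-24.3,0]
    - [0.0108,0.0414,0,0,0,-29.2,0]
    - [0.0145,0.0475,0,0,0,-34,0]
    - [0.0188,0.0533,0,0,0,-38.9,0]
    - [0.0236,0.0588,0,0,0,-43.7,0]
    - [0.0288,0.0637,0,0,0,-48.6,0]

```text
t: 17.4
tool_pos: [0.5085, -0.2649, 0.0606]
orientation: [0.887, 0.463, -0.001, -0.001]
ft_force: [-4.0, 4.6, 10.8]
grip_width: 0.125
finger_force: 60.3
```

>>> apply_moves:
  increments:
    - [0,0,0,0,0,0,0]
    - [0,0,0,0,0,0,0]
    - [0,0,0,0,0,0,0]
    - [0,0,0,0,0,0,0.6]
    - [0,0,0,0,0,0,0.6]
    - [0,0,0,0,0,0,0.6]
    - [0,0,-0.05,0,0,0,0.6]
    - [0,0,-0.1,0,0,0,0.6]
    - [0,0,-0.15,0,0,0,1]
    - [0,0,-0.15,0,0,0,1]

```text
t: 18.4
tool_pos: [0.5108, -0.266, 0.2158]
orientation: [0.887, 0.461, 0.002, 0.003]
ft_force: [-0.1, -1.0, -0.5]
grip_width: 0.914
finger_force: 0.0
```

Run:
```python
from h import *
st(); s=snap("wrist"); save(s,"w4",None,1); V=np.array([.5563,-.1960])
for th in(45,53,60,67): 
    t=np.radians(175.3+th); print(th,[proj(s,[*(V+r*np.array([np.cos(t),np.sin(t)])),.062]).round(0) for r in(.06,.085,.105)])
hsv=cv2.cvtColor(s["image"],cv2.COLOR_RGB2HSV)
# brightness along arcs r at z=.062
for r in(.055,.085,.1):
    print(r,[(th,int(hsv[tuple(int(round(x)) for x in proj(s,[*(V+r*np.array([np.cos(np.radians(175.3+th)),np.sin(np.radians(175.3+th))])),.062])[::-1])][2])) for th in range(40,84,2)])
```

```text
t18.4 p [ 0.5108 -0.266   0.2158] yaw_x 54.9 tz [ 0.005 -0.003 -1.   ] g0.914 f0 F [-0.1 -1.  -0.5] M [-0.02 -0.03 -0.  ] q [ 0.35  0.37  0.09  1.79 -0.04  0.98 -0.15]
45 [array([225., 159.]), array([218., 186.]), array([213., 208.])]
53 [array([235., 161.]), array([232., 189.]), array([229., 210.])]
60 [array([243., 161.]), array([244., 189.]), array([244., 211.])]
67 [array([252., 160.]), array([256., 189.]), array([258., 210.])]
0.055 [(40, 75), (42, 76), (44, 77), (46, 77), (48, 76), (50, 76), (52, 77), (54, 73), (56, 83), (58, 85), (60, 85), (62, 86), (64, 79), (66, 75), (68, 77), (70, 77), (72, 75), (74, 77), (76, 78), (78, 77), (80, 77), (82, 79)]
0.085 [(40, 112), (42, 112), (44, 112), (46, 112), (48, 112), (50, 112), (52, 112), (54, 112), (56, 75), (58, 84), (60, 85), (62, 84), (64, 113), (66, 113), (68, 111), (70, 112), (72, 112), (74, 112), (76, 114), (78, 113), (80, 113), (82, 112)]
0.1 [(40, 112), (42, 113), (44, 113), (46, 112), (48, 114), (50, 113), (52, 112), (54, 112), (56, 101), (58, 131), (60, 133), (62, 119), (64, 114), (66, 112), (68, 114), (70, 112), (72, 113), (74, 113), (76, 114), (78, 113), (80, 114), (82, 113)]
```

View pics/w4.png

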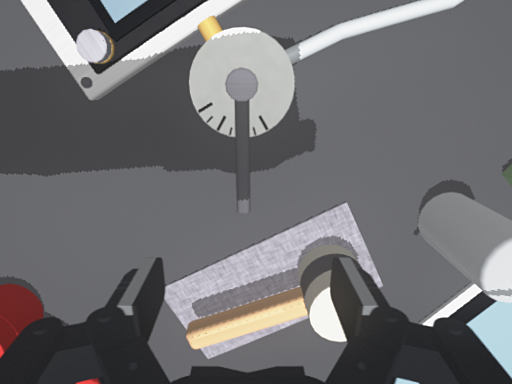

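The lever rests at about 59.5°: its bar runs from (242,85) to (243,210), on the 60° tick. Now the weights.

>>> apply_moves:
  increments:
    - [0.036,-0.033,-0.02,0,0,-5,1]
    - [0.072,-0.067,-0.04,0,0,-10,1]
    - [0.108,-0.1,-0.04,0,0,-15,1]
    - [0.144,-0.133,-0.04,0,0,-20,1]
    - [0.18,-0.167,-0.04,0,0,-25,1]
    - [0.216,-0.2,-0.04,0,0,-30,1]
    - [0.252,-0.233,-0.04,0,0,-35,1]
    - [0.288,-0.267,-0.04,0,0,-35,1]
    - [0.322,-0.3,-0.04,0,0,-35,1]
    - [0.322,-0.3,-0.04,0,0,-35,1]

```text
t: 19.45
tool_pos: [0.4464, 0.1768, 0.2491]
orientation: [0.705, 0.709, -0.001, -0.002]
ft_force: [1.1, -0.8, 0.5]
grip_width: 1.001
finger_force: 0.0
```

>>> apply_moves:
  increments:
    - [0,0,0,0,0,0,1]
    - [0,0,0,0,0,0,1]
    - [0,0,0,0,0,0,1]

```text
t: 19.75
tool_pos: [0.4485, 0.1699, 0.2494]
orientation: [0.708, 0.706, -0.001, -0.002]
ft_force: [-0.3, -0.2, -0.5]
grip_width: 0.997
finger_force: 0.0
```

Run:
```python
from h import *
st(); s=snap("wrist"); save(s,"w5",None,1.5)
A=snap("scene"); B=snap("side"); W=s
def blobs(s,lo,hi,amin,box=None):
    m=mask(s,lo,hi,box); cs,_=cv2.findContours(m,cv2.RETR_EXTERNAL,cv2.CHAIN_APPROX_NONE); return [c[:,0] for c in cs if cv2.contourArea(c)>amin]
for c in blobs(W,(0,0,0),(179,255,45),60):
    (u,v),r=cv2.minEnclosingCircle(c); print("dark",round(u),round(v),round(r),plane(W,u,v,.07).round(4))
for c in blobs(W,(5,90,60),(25,255,255),200):
    p=np.array([plane(W,u,v,.008) for u,v in c],np.float32)*1000; print("board",cv2.minAreaRect(p))
```

```text
t19.8 p [0.4485 0.1699 0.2494] yaw_x 89.8 tz [-0.004  0.    -1.   ] g0.997 f0 F [-0.3 -0.2 -0.5] M [-0.05  0.04 -0.  ] q [-0.17  0.18 -0.28  1.96  0.06  1.01 -0.48]
board ((450.9417419433594, 203.79226684570312), (69.09585571289062, 163.37081909179688), 6.8155517578125)
```

View pics/w5.png

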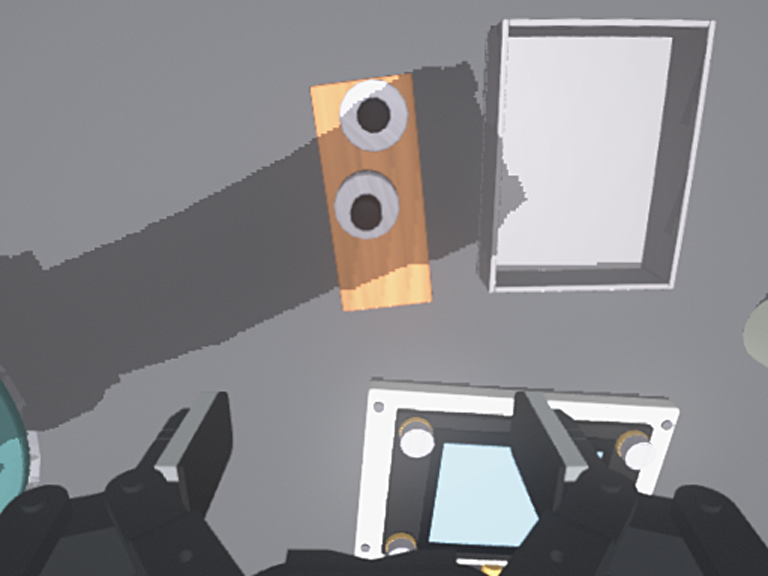

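Two weights stand on the board, knobs at (374,116) and (367,212), and the tray is at (598,155).

Run:
```python
from h import *
s=snap("wrist"); g=cv2.cvtColor(s["image"],cv2.COLOR_RGB2GRAY)
for u,v in((374/1.5,116/1.5),(367/1.5,212/1.5)):
    a,b=int(u)-18,int(v)-18; c=g[b:b+36,a:a+36]; m=(c<75).astype(np.uint8); n,l,stt,cen=cv2.connectedComponentsWithStats(m)
    k=1+np.argmax(stt[1:,4]); cc=cen[k]+[a,b]; print("knob",cc*1.5,stt[k],plane(s,*cc,.070).round(4),plane(s,*cc,.055).round(4))
for u,v in((503,20),(715,22),(672,289),(490,291)): print("tray",plane(s,u/1.5,v/1.5,.045).round(4))
```

```text
knob [372.85714286 115.66172507] [  7   7  22  23 371] [0.4499 0.2608] [0.4499 0.2611]
knob [365.4048913  212.74728261] [  8   8  20  23 368] [0.4454 0.2056] [0.4452 0.2031]
tray [0.5262 0.3152]
tray [0.6549 0.3176]
tray [0.658 0.149]
tray [0.5301 0.1477]
```

>>> apply_moves:
  increments:
    - [0.0346,-0.0033,0.04,0,0,0,0.6]
    - [0.0346,-0.0033,0.08,0,0,0,0.6]
    - [0.0346,-0.0033,0.12,0,0,0,0.6]
    - [0.0346,-0.0033,0.15,0,0,0,0.6]
    - [0.0346,-0.0033,0.17,0,0,0,0.6]
    - [0.0346,-0.0033,0.18,0,0,0,0.6]
    - [0.0346,-0.0033,0.18,0,0,0,0.6]
    - [0.0346,-0.0033,0.18,0,0,0,0]
    - [0.0346,-0.0033,0.18,0,0,0,0]
    - [0.0346,-0.0033,0.18,0,0,0,0]

```text
t: 20.95
tool_pos: [0.445, 0.2062, 0.071]
orientation: [0.708, 0.706, -0.0, -0.001]
ft_force: [-2.8, -1.7, 9.7]
grip_width: 0.21
finger_force: 58.3
```

>>> apply_moves:
  increments:
    - [0,0,0,0,0,0,0]
    - [0,0,0,0,0,0,0]
    - [0,0,-0.02,0,0,0,0]
    - [0,0,-0.05,0,0,0,0]
    - [0,0,-0.091,0,0,0,0]
    - [0,0,-0.091,0,0,0,0]

```text
t: 21.55
tool_pos: [0.4468, 0.2068, 0.1657]
orientation: [0.708, 0.706, 0.003, -0.0]
ft_force: [0.5, 0.4, -3.7]
grip_width: 0.213
finger_force: 59.5
```

```bash
python3 -c "
from h import *
st(); print(rel([.5979,-.0495,.13]))"
```

```text
t21.6 p [0.4468 0.2068 0.1657] yaw_x 89.9 tz [ 0.004  0.004 -1.   ] g0.213 f60 F [ 0.5  0.4 -3.7] M [ 0.02 -0.04  0.03] q [-0.24  0.31 -0.3   2.02  0.12  0.83 -0.61]
[-0.2562  0.1515  0.0353]
```

>>> apply_moves:
  increments:
    - [-0.04,0.024,0,0,0,0,0]
    - [-0.08,0.048,0,0,0,0,0]
    - [-0.12,0.072,0,0,0,0,0]
    - [-0.16,0.096,0,0,0,0,0]
    - [-0.2,0.12,0,0,0,0,0]
    - [-0.23,0.138,0.01,0,0,0,0]
    - [-0.2562,0.1515,0.02,0,0,0,0]
    - [-0.2562,0.1515,0.035,0,0,0,0]
    - [-0.2562,0.1515,0.05,0,0,0,0]
    - [-0.2562,0.1515,0.055,0,0,0,0]

```text
t: 22.55
tool_pos: [0.5944, -0.0495, 0.1031]
orientation: [0.707, 0.707, -0.002, -0.003]
ft_force: [-0.6, 0.1, -4.4]
grip_width: 0.211
finger_force: 59.5
```

```bash
python3 -c "
from h import *
st(); print(rel([.5979,-.0495,.0925]))"
```

```text
t22.6 p [ 0.5944 -0.0495  0.1031] yaw_x 90.0 tz [-0.006  0.001 -1.   ] g0.211 f59 F [-0.6  0.1 -4.4] M [-0.01  0.02  0.01] q [ 0.16  0.56 -0.17  1.79  0.12  0.81 -0.07]
[-0.      0.0036  0.0106]
```

>>> apply_moves:
  increments:
    - [0,0,0.002,0,0,0,0]
    - [0,0,0.004,0,0,0,0]
    - [0,0,0.006,0,0,0,0]
    - [0,0,0.008,0,0,0,0]
    - [0,0,0.0095,0,0,0,0]
    - [0,0,0.0105,0,0,0,0]
    - [0,0,0.0105,0,0,0,0]
    - [0,0,0.0105,0,0,0,0]

```text
t: 23.35
tool_pos: [0.5956, -0.0506, 0.0946]
orientation: [0.708, 0.706, -0.001, -0.002]
ft_force: [0.2, -0.1, -4.1]
grip_width: 0.208
finger_force: 59.5
```

```bash
python3 -c "
from h import *
st()"
```

```text
t23.4 p [ 0.5956 -0.0506  0.0946] yaw_x 89.9 tz [-0.003  0.001 -1.   ] g0.208 f59 F [ 0.2 -0.1 -4.1] M [0.01 0.   0.01] q [ 0.16  0.57 -0.17  1.8   0.13  0.79 -0.07]
```

>>> apply_moves:
  increments:
    - [0,0,0.001,0,0,0,0]
    - [0,0,0.002,0,0,0,0]
    - [0,0,0.0025,0,0,0,0]
    - [0,0,0.0025,0,0,0,0]

```text
t: 23.75
tool_pos: [0.5956, -0.0506, 0.0922]
orientation: [0.708, 0.706, -0.001, -0.001]
ft_force: [-1.9, 0.4, 1.0]
grip_width: 0.211
finger_force: 60.1
```

```bash
python3 -c "
from h import *
st()"
```

```text
t23.8 p [ 0.5956 -0.0506  0.0922] yaw_x 89.9 tz [-0.003  0.001 -1.   ] g0.211 f60 F [-1.9  0.4  1. ] M [-0.09  0.42  0.02] q [ 0.16  0.57 -0.17  1.8   0.13  0.78 -0.07]
```

>>> apply_moves:
  increments:
    - [0,0,0,0,0,0,0.4]
    - [0,0,0,0,0,0,0.6]
    - [0,0,0,0,0,0,0.6]
    - [0,0,-0.01,0,0,0,0.6]
    - [0,0,-0.03,0,0,0,0.6]
    - [0,0,-0.06,0,0,0,0.6]
    - [0,0,-0.08,0,0,0,0.6]
    - [0.04,-0.02,-0.08,0,0,0,0.6]
    - [0.08,-0.04,-0.08,0,0,0,0.6]
    - [0.12,-0.06,-0.08,0,0,0,0.6]

```text
t: 24.75
tool_pos: [0.5354, 0.0706, 0.1733]
orientation: [0.708, 0.706, -0.0, -0.001]
ft_force: [0.3, 1.1, 0.1]
grip_width: 0.603
finger_force: 0.0
```

>>> apply_moves:
  increments:
    - [0.04,-0.018,0,0,0,0,0.6]
    - [0.08,-0.036,0,0,0,0,0.6]
    - [0.12,-0.054,0,0,0,0,0.6]
    - [0.16,-0.072,0,0,0,0,0.6]
    - [0.185,-0.084,0,0,0,0,0.6]
    - [0.1916,-0.0856,0,0,0,0,0.6]
    - [0.1916,-0.0856,0,0,0,0,0.6]
    - [0.1916,-0.0856,0,0,0,0,0.6]

```text
t: 25.55
tool_pos: [0.4514, 0.2602, 0.1731]
orientation: [0.708, 0.706, -0.001, -0.001]
ft_force: [-0.4, -0.7, 0.2]
grip_width: 0.597
finger_force: 0.0
```

```bash
python3 -c "
from h import *
st(); print(rel([.4499,.261,.069]))"
```

```text
t25.6 p [0.4514 0.2602 0.1731] yaw_x 89.8 tz [-0.003  0.    -1.   ] g0.597 f0 F [-0.4 -0.7  0.2] M [-0.04  0.01  0.  ] q [-0.32  0.35 -0.31  1.94  0.14  0.87 -0.7 ]
[ 0.0007 -0.0012  0.1041]
```

>>> apply_moves:
  increments:
    - [0,-0.0012,0.03,0,0,0,0.6]
    - [0,-0.0012,0.06,0,0,0,0.6]
    - [0,-0.0012,0.085,0,0,0,0.6]
    - [0,-0.0012,0.1,0,0,0,0.6]
    - [0,-0.0012,0.104,0,0,0,0.6]
    - [0,-0.0012,0.104,0,0,0,0.6]
    - [0,-0.0012,0.104,0,0,0,0]
    - [0,-0.0012,0.104,0,0,0,0]
    - [0,-0.0012,0.104,0,0,0,0]
    - [0,-0.0012,0.104,0,0,0,0]

```text
t: 26.55
tool_pos: [0.4497, 0.2614, 0.0698]
orientation: [0.708, 0.706, -0.0, -0.001]
ft_force: [-2.1, -1.1, 9.8]
grip_width: 0.211
finger_force: 58.3
```

>>> apply_moves:
  increments:
    - [0,0,0,0,0,0,0]
    - [0,0,-0.02,0,0,0,0]
    - [0,0,-0.05,0,0,0,0]
    - [0,0,-0.095,0,0,0,0]
    - [0,0,-0.095,0,0,0,0]
    - [0,0,-0.095,0,0,0,0]

```text
t: 27.15
tool_pos: [0.4498, 0.2611, 0.1645]
orientation: [0.708, 0.706, -0.0, -0.001]
ft_force: [0.3, -0.3, -4.3]
grip_width: 0.211
finger_force: 59.5
```

```bash
python3 -c "
from h import *
st(); print(rel([.5381,-.0445,.105]))"
```

```text
t27.1 p [0.4498 0.2611 0.1645] yaw_x 89.9 tz [-0.002  0.001 -1.   ] g0.211 f60 F [ 0.3 -0.3 -4.3] M [-0.04 -0.01  0.02] q [-0.32  0.36 -0.31  1.95  0.14  0.85 -0.71]
[-0.3056  0.089   0.059 ]
```

>>> apply_moves:
  increments:
    - [-0.045,0.013,0,0,0,0,0]
    - [-0.09,0.026,0,0,0,0,0]
    - [-0.135,0.039,0,0,0,0,0]
    - [-0.18,0.052,0,0,0,0,0]
    - [-0.225,0.065,0,0,0,0,0]
    - [-0.265,0.078,0.01,0,0,0,0]
    - [-0.3,0.089,0.02,0,0,0,0]
    - [-0.3056,0.089,0.035,0,0,0,0]
    - [-0.3056,0.089,0.05,0,0,0,0]
    - [-0.3056,0.089,0.06,0,0,0,0]

```text
t: 28.15
tool_pos: [0.5365, -0.0447, 0.1009]
orientation: [0.708, 0.706, -0.002, -0.003]
ft_force: [-0.3, -0.1, -4.1]
grip_width: 0.212
finger_force: 59.4
```

>>> apply_moves:
  increments:
    - [0,0,0.002,0,0,0,0]
    - [0,0,0.004,0,0,0,0]
    - [0,0,0.006,0,0,0,0]
    - [0,0,0.008,0,0,0,0]
    - [0,0,0.01,0,0,0,0]
    - [0,0,0.011,0,0,0,0]
    - [0,0,0.011,0,0,0,0]
    - [0,0,0.011,0,0,0,0]

```text
t: 28.95
tool_pos: [0.5378, -0.0445, 0.0923]
orientation: [0.708, 0.706, -0.001, -0.001]
ft_force: [-0.1, -0.2, -3.4]
grip_width: 0.213
finger_force: 59.4
```

```bash
python3 -c "
from h import *
st()"
```

```text
t28.9 p [ 0.5378 -0.0445  0.0923] yaw_x 89.9 tz [-0.003  0.001 -1.   ] g0.213 f59 F [-0.1 -0.2 -3.4] M [ 0.04  0.01 -0.05] q [ 0.16  0.49 -0.17  1.94  0.12  0.72 -0.08]
```

>>> apply_moves:
  increments:
    - [0,0,0.001,0,0,0,0]
    - [0,0,0.0015,0,0,0,0]
    - [0,0,0.0015,0,0,0,0]
    - [0,0,0.0015,0,0,0,0.4]
    - [0,0,0.0015,0,0,0,0.6]
    - [0,0,0.0015,0,0,0,0.6]
    - [0,0,-0.01,0,0,0,0.6]
    - [0,0,-0.04,0,0,0,0.6]
    - [0,0,-0.08,0,0,0,0.6]
    - [0,0,-0.12,0,0,0,0.6]

```text
t: 29.95
tool_pos: [0.5379, -0.0445, 0.2144]
orientation: [0.708, 0.707, -0.001, -0.002]
ft_force: [0.6, -0.3, 0.8]
grip_width: 0.6
finger_force: 0.0
```

>>> apply_moves:
  increments:
    - [0.045,-0.01,-0.02,0,0,5,0.8]
    - [0.09,-0.02,-0.04,0,0,10,1]
    - [0.135,-0.03,-0.05,0,0,15,1]
    - [0.18,-0.04,-0.05,0,0,20,1]
    - [0.225,-0.05,-0.05,0,0,29,1]
    - [0.27,-0.06,-0.05,0,0,29,1]
    - [0.315,-0.07,-0.05,0,0,29,1]
    - [0.36,-0.078,-0.05,0,0,29,1]
    - [0.4,-0.083,-0.05,0,0,29,1]
    - [0.44,-0.083,-0.05,0,0,29,1]

```text
t: 30.95
tool_pos: [0.4552, 0.3974, 0.2641]
orientation: [0.862, 0.507, -0.001, -0.001]
ft_force: [0.1, 0.0, 0.5]
grip_width: 1.002
finger_force: 0.0
```

>>> apply_moves:
  increments:
    - [0.015,0.01,0,0,0,0,1]
    - [0.015,0.01,0,0,0,0,1]
    - [0.015,0.01,0,0,0,0,1]

```text
t: 31.25
tool_pos: [0.4721, 0.4035, 0.2632]
orientation: [0.862, 0.507, -0.001, -0.001]
ft_force: [-0.1, -0.5, 0.2]
grip_width: 1.004
finger_force: 0.0
```

Run:
```python
from h import *
st(); s=snap("wrist")
a=s["image"]; b=snap("scene"); c=snap("side")
cv2.imwrite("pics/w6.png",cv2.cvtColor(np.hstack([cv2.resize(a,(768,576),interpolation=cv2.INTER_CUBIC)]),cv2.COLOR_RGB2BGR))
im=cv2.imread("pics/w6.png"); sc=cv2.cvtColor(b["image"][170:260,150:290],cv2.COLOR_RGB2BGR); im[400:576,250:524]=cv2.resize(sc,(274,176)); cv2.imwrite("pics/w6.png",im)
```

```text
t31.2 p [0.4721 0.4035 0.2632] yaw_x 60.9 tz [-0.004  0.001 -1.   ] g1.004 f0 F [-0.1 -0.5  0.2] M [-0.    0.05 -0.02] q [-0.5   0.43 -0.35  1.61  0.15  1.14 -1.39]
```

View pics/w6.png

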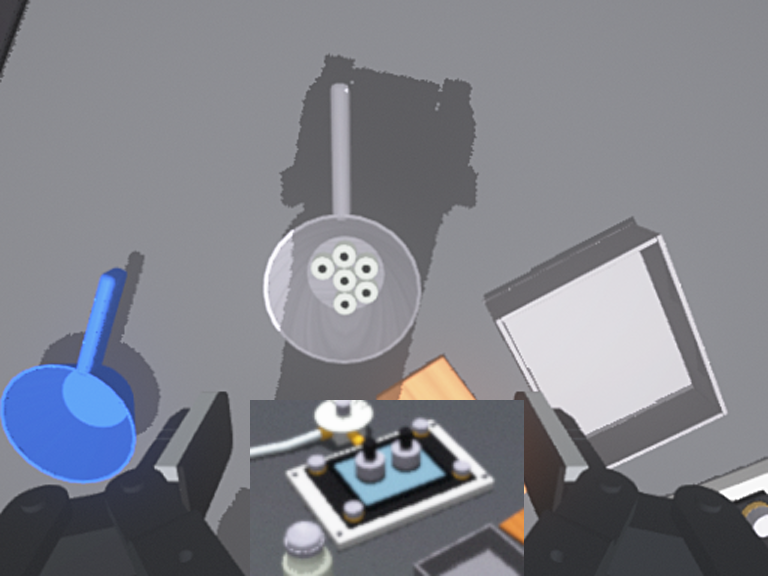

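The six spacers lie in the steel cup: rim centre (342,288), handle end (341,85). The blue decoy is at (70,420), and the inset shows both weights upright on the screen. I'll measure the cup and test which tilt direction the wrist favours.

>>> apply_moves:
  increments:
    - [0,0,-0.05,0,0,0,1]
    - [0,0,-0.1,8,0,0,1]
    - [0,0,-0.1,16,0,0,1]
    - [0,0,-0.1,24,0,0,1]
    - [0,0,-0.1,32,0,0,1]
    - [0,0,-0.1,40,0,0,1]
    - [0,0,-0.1,40,0,0,1]
    - [0,0,-0.1,40,0,0,1]

```text
t: 32.2
tool_pos: [0.4726, 0.4033, 0.3627]
orientation: [0.81, 0.476, -0.174, -0.295]
ft_force: [-0.9, 0.3, 0.1]
grip_width: 1.001
finger_force: 0.0
```

```bash
python3 -c "
from h import *
st()"
```

```text
t32.2 p [0.4726 0.4033 0.3627] yaw_x 60.9 tz [-0.563  0.312 -0.765] g1.001 f0 F [-0.9  0.3  0.1] M [-0.29 -0.55  0.04] q [-0.22  0.57 -0.45  1.32 -0.39  1.6  -1.1 ]
```

>>> apply_moves:
  increments:
    - [0,0,0,-8,0,0,1]
    - [0,0,0,-16,0,0,1]
    - [0,0,0,-24,0,0,1]
    - [0,0,0,-32,0,0,1]
    - [0,0,0,-40,0,0,1]
    - [0,0,0,-48,0,0,1]
    - [0,0,0,-56,0,0,1]
    - [0,0,0,-64,0,0,1]
    - [0,0,0,-72,0,0,1]
    - [0,0,0,-80,0,0,1]

```text
t: 33.2
tool_pos: [0.4712, 0.4056, 0.3661]
orientation: [0.809, 0.477, 0.178, 0.295]
ft_force: [0.9, 0.2, -0.3]
grip_width: 0.997
finger_force: 0.0
```

```bash
python3 -c "
from h import *
st()"
```

```text
t33.2 p [0.4712 0.4056 0.3661] yaw_x 61.2 tz [ 0.569 -0.307 -0.763] g0.997 f0 F [ 0.9  0.2 -0.3] M [ 0.28  0.59 -0.06] q [-0.85  0.31 -0.26  1.67  0.82  1.3  -1.89]
```

>>> apply_moves:
  increments:
    - [0,0,0,8,0,0,1]
    - [0,0,0,16,0,0,1]
    - [0,0,0,24,0,0,1]
    - [0,0,0,32,0,0,1]
    - [0,0,0,40,0,0,1]
    - [0,0,0,40,0,0,1]
    - [0,0,0,40,0,0,1]
    - [0,0,0,40,0,0,1]
    - [0,0,0,40,0,0,1]
    - [0,0,0,40,0,0,1]

```text
t: 34.2
tool_pos: [0.4717, 0.4044, 0.3631]
orientation: [0.862, 0.508, -0.001, -0.001]
ft_force: [0.2, 0.2, 0.1]
grip_width: 0.998
finger_force: 0.0
```

Run:
```python
from h import *
st(); s=snap("wrist")
m=mask(s,(95,150,60),(130,255,255))
cv2.imwrite("m.png",m)
hsv=cv2.cvtColor(s["image"],cv2.COLOR_RGB2HSV)
# rim by Hough, expected near the previous estimate
for X in ([.445,.39,.05],[.506,.503,.05]): print(proj(s,X).round(0))
g=cv2.cvtColor(s["image"],cv2.COLOR_RGB2GRAY)
c=cv2.HoughCircles(cv2.GaussianBlur(g,(3,3),0),cv2.HOUGH_GRADIENT,1,40,param1=120,param2=22,minRadius=25,maxRadius=60)
for u,v,r in (c[0] if c is not None else []): print("circ",u,v,r,plane(s,u,v,.05).round(4), np.linalg.norm(plane(s,u+r,v,.05)-plane(s,u,v,.05)).round(4))
np.save("g.npy",s["image"])
```

```text
t34.2 p [0.4717 0.4044 0.3631] yaw_x 61.0 tz [-0.002  0.001 -1.   ] g0.998 f0 F [0.2 0.2 0.1] M [ 0.   -0.02  0.01] q [-0.51  0.35 -0.33  1.48  0.11  1.33 -1.35]
[236. 170.]
[233.  68.]
circ 232.5 168.5 41.4 [0.4424 0.3936] 0.0554
circ 90.5 235.5 40.5 [0.2118 0.4071] 0.06
```

Negative rotation about tool x is the easy direction (j5 grows freely). Now the exact cup handle line.

Run:
```python
from h import *
s=snap("wrist"); hsv=cv2.cvtColor(s["image"],cv2.COLOR_RGB2HSV).astype(int); g=cv2.GaussianBlur(hsv[...,2].astype(np.uint8),(3,3),0).astype(int)
for v in range(56,130,6):
    r=g[v,205:262]; print(v,list(r[::2]))
```

```text
56 [np.int64(146), np.int64(146), np.int64(146), np.int64(147), np.int64(144), np.int64(111), np.int64(96), np.int64(97), np.int64(97), np.int64(98), np.int64(98), np.int64(97), np.int64(98), np.int64(98), np.int64(97), np.int64(98), np.int64(111), np.int64(105), np.int64(98), np.int64(98), np.int64(98), np.int64(97), np.int64(97), np.int64(97), np.int64(98), np.int64(97), np.int64(98), np.int64(98), np.int64(98)]
62 [np.int64(147), np.int64(146), np.int64(147), np.int64(148), np.int64(109), np.int64(96), np.int64(96), np.int64(96), np.int64(97), np.int64(96), np.int64(96), np.int64(101), np.int64(125), np.int64(134), np.int64(133), np.int64(111), np.int64(97), np.int64(98), np.int64(98), np.int64(98), np.int64(98), np.int64(98), np.int64(98), np.int64(98), np.int64(98), np.int64(98), np.int64(98), np.int64(98), np.int64(98)]
68 [np.int64(146), np.int64(147), np.int64(147), np.int64(123), np.int64(96), np.int64(97), np.int64(97), np.int64(97), np.int64(97), np.int64(97), np.int64(97), np.int64(133), np.int64(175), np.int64(184), np.int64(182), np.int64(163), np.int64(111), np.int64(9
[... 3683 characters left out ...]
), np.int64(119), np.int64(172), np.int64(188), np.int64(189), np.int64(173), np.int64(120), np.int64(99), np.int64(100), np.int64(100), np.int64(99), np.int64(100), np.int64(99), np.int64(100), np.int64(99), np.int64(99), np.int64(99), np.int64(99), np.int64(99)]
128 [np.int64(148), np.int64(145), np.int64(112), np.int64(101), np.int64(101), np.int64(101), np.int64(102), np.int64(101), np.int64(100), np.int64(99), np.int64(99), np.int64(116), np.int64(171), np.int64(188), np.int64(190), np.int64(173), np.int64(122), np.int64(98), np.int64(99), np.int64(100), np.int64(100), np.int64(100), np.int64(100), np.int64(100), np.int64(100), np.int64(100), np.int64(100), np.int64(100), np.int64(100)]
```

Run:
```python
from h import *
s=snap("wrist"); a=plane(s,231.7,64,.05); b=plane(s,232,125,.05); d=a-b; d/=np.linalg.norm(d); c=np.array([.4424,.3936])
print(a,b,"dir",np.degrees(np.arctan2(d[1],d[0])),"off axis",np.linalg.norm(a-c),"lateral",d[0]*(c-b)[1]-d[1]*(c-b)[0])
ax=a-.138*d; g=ax+.085*d; print("axis",ax,"grasp",g,rel([*g,.12]),rel([*g,.043]))
```

```text
[0.50681946 0.50773039] [0.4705887  0.44358385] dir 60.541703213509116 off axis 0.13105576600652089 lateral -3.725567774454791e-05
axis [0.43895245 0.38757188] grasp [0.4807546  0.46158256] [ 0.0548 -0.0198  0.2429] [ 0.0548 -0.0196  0.3199]
```

>>> apply_moves:
  increments:
    - [0.03,-0.0196,0.04,0,0,0.4,0.7]
    - [0.0565,-0.0196,0.085,0,0,0.4,0.7]
    - [0.0565,-0.0196,0.13,0,0,0.4,0.7]
    - [0.0565,-0.0196,0.175,0,0,0.4,0.7]
    - [0.0565,-0.0196,0.22,0,0,0.4,0.7]
    - [0.0565,-0.0196,0.26,0,0,0.4,0.7]
    - [0.0565,-0.0196,0.29,0,0,0.4,0.7]
    - [0.0565,-0.0196,0.31,0,0,0.4,0.7]
    - [0.0565,-0.0196,0.319,0,0,0.4,0.7]
    - [0.0565,-0.0196,0.319,0,0,0.4,0.7]

```text
t: 35.35
tool_pos: [0.4814, 0.4626, 0.043]
orientation: [0.864, 0.504, -0.002, -0.001]
ft_force: [-0.2, -0.2, -0.7]
grip_width: 0.703
finger_force: 0.0
```

>>> apply_moves:
  increments:
    - [0,0,0,0,0,0,0]
    - [0,0,0,0,0,0,0]
    - [0,0,0,0,0,0,0]
    - [0,0,0,0,0,0,0]
    - [0,0,0,0,0,0,0]
    - [0,0,0,0,0,0,0]

```text
t: 35.95
tool_pos: [0.4821, 0.4633, 0.0447]
orientation: [0.864, 0.504, -0.001, -0.001]
ft_force: [1.1, 1.0, 6.7]
grip_width: 0.129
finger_force: 60.4
```

```bash
python3 -c "
from h import *
st()"
```

```text
t36.0 p [0.4821 0.4633 0.0447] yaw_x 60.5 tz [-0.003  0.002 -1.   ] g0.129 f60 F [1.1 1.  6.7] M [-0.19  0.13 -0.04] q [-0.62  0.75 -0.27  1.62  0.25  0.81 -1.51]
```

>>> apply_moves:
  increments:
    - [0,0,-0.03,0,0,0,0]
    - [0,0,-0.07,0,0,0,0]
    - [0,0,-0.115,0,0,0,0]
    - [-0.03,0.023,-0.155,0,0,-8,0]
    - [-0.063,0.046,-0.155,0,0,-16,0]
    - [-0.095,0.07,-0.155,0,0,-24,0]
    - [-0.126,0.093,-0.155,0,0,-32,0]
    - [-0.158,0.116,-0.155,0,0,-40,0]
    - [-0.19,0.14,-0.155,0,0,-48,0]
    - [-0.221,0.163,-0.155,0,0,-56,0]

```text
t: 36.95
tool_pos: [0.5152, 0.1882, 0.1985]
orientation: [0.524, 0.852, -0.001, -0.002]
ft_force: [1.3, -0.2, -2.7]
grip_width: 0.129
finger_force: 59.4
```

>>> apply_moves:
  increments:
    - [0,0,0,0,0,-8,0]
    - [0,0,0,0,0,-16,0]
    - [0,0,0,0,0,-24,0]
    - [0,0,0,0,0,-32,0]
    - [0,0,0,0,0,-40,0]
    - [0,0,0,0,0,-48,0]
    - [0,0,0,0,0,-56,0]
    - [0,0,0,0,0,-64,0]
    - [0,0,0,0,0,-72,0]
    - [0,0,0,0,0,-78.5,0]

```text
t: 37.95
tool_pos: [0.5151, 0.1898, 0.1984]
orientation: [-0.133, 0.991, 0.0, -0.002]
ft_force: [0.0, -0.3, -3.5]
grip_width: 0.13
finger_force: 59.4
```

```bash
python3 -c "
from h import *
st(); print(rel([.515,.19,.15]))"
```

```text
t38.0 p [0.5151 0.1898 0.1984] yaw_x -164.7 tz [-0.004  0.    -1.   ] g0.130 f59 F [ 0.  -0.3 -3.5] M [-0.01  0.27  0.03] q [ 0.21  0.46 -0.79  1.84  0.38  1.    1.11]
[-0.0001  0.0001  0.0484]
```

>>> apply_moves:
  increments:
    - [0,0,0,7,0,0,0]
    - [0,0,0,14,0,0,0]
    - [0,0,0,21,0,0,0]
    - [0,0,0,28,0,0,0]
    - [0,0,0,35,0,0,0]
    - [0,0,0,42,0,0,0]
    - [0,0,0,48,0,0,0]
    - [0,0,0,48,0,0,0]

```text
t: 38.75
tool_pos: [0.5141, 0.1917, 0.1968]
orientation: [-0.122, 0.905, -0.404, 0.051]
ft_force: [-0.4, -0.2, -3.2]
grip_width: 0.129
finger_force: 59.5
```

```bash
python3 -c "
from h import *
st(); print(rel([.515,.19,.155]))"
```

```text
t38.8 p [0.5141 0.1917 0.1968] yaw_x -164.8 tz [ 0.191 -0.718 -0.669] g0.129 f60 F [-0.4 -0.2 -3.2] M [ 1.15  0.53 -0.04] q [-0.37  0.62 -0.52  1.76  0.93  1.54  0.56]
[-0.0007  0.0298  0.0294]
```

>>> apply_moves:
  increments:
    - [0,0.01,0.01,5,0,0,0]
    - [0,0.02,0.02,10,0,0,0]
    - [0,0.028,0.028,15,0,0,0]
    - [0,0.028,0.028,21,0,0,0]
    - [0,0.028,0.028,27,0,0,0]
    - [0,0.028,0.028,33,0,0,0]
    - [0,0.028,0.028,39,0,0,0]
    - [0,0.028,0.028,45,0,0,0]
    - [0,0.028,0.028,51,0,0,0]
    - [0,0.028,0.028,57,0,0,0]

```text
t: 39.75
tool_pos: [0.5162, 0.1871, 0.1589]
orientation: [0.08, -0.605, 0.786, -0.101]
ft_force: [0.4, -0.4, -5.7]
grip_width: 0.129
finger_force: 59.9
```

```bash
cat >> h.py <<'E'
def tray(n="scene"):
    s=snap(n); hsv=cv2.cvtColor(s["image"],cv2.COLOR_RGB2HSV)
    poly=np.array([proj(s,X) for X in([.53,.315,.045],[.655,.317,.045],[.658,.149,.045],[.53,.148,.045])],np.int32)
    z=np.zeros(hsv.shape[:2],np.uint8); cv2.fillPoly(z,[poly],255); m=cv2.inRange(hsv,(0,0,170),(179,60,255))&z
    k,l,q,c=cv2.connectedComponentsWithStats(m); print(n,[(c[i].round(0).tolist(),int(q[i,4]),plane(s,*c[i],.012).round(3).tolist()) for i in range(1,k) if q[i,4]>8])
E
python3 -c "
from h import *
st(); tray(); tray('side')"
```

```text
t39.8 p [0.5162 0.1871 0.1589] yaw_x -165.2 tz [ 0.248 -0.934  0.256] g0.129 f60 F [ 0.4 -0.4 -5.7] M [ 1.67  0.66 -0.  ] q [-0.89  1.1   0.07  1.64  1.09  1.99  0.41]
scene [([263.0, 256.0], 189, [0.583, 0.176]), ([286.0, 278.0], 551, [0.583, 0.268])]
side [([221.0, 145.0], 27, [0.629, 0.35])]
```

>>> apply_moves:
  increments:
    - [0,0,0,0,0,0,0]
    - [0,0,0,0,0,0,0]
    - [0,0,-0.015,0,0,0,0]
    - [0,0,0.005,0,0,0,0]
    - [0,0,-0.015,0,0,0,0]
    - [0,0,0.005,0,0,0,0]
    - [0,0,-0.015,0,0,0,0]
    - [0,0,0,0,0,0,0]
    - [0,0,0,0,0,0,0]
    - [0,0,0,0,0,0,0]

```text
t: 40.85
tool_pos: [0.516, 0.1876, 0.1594]
orientation: [0.08, -0.605, 0.786, -0.102]
ft_force: [-0.3, 0.8, -2.1]
grip_width: 0.127
finger_force: 59.8
```

```bash
python3 -c "
from h import *
st(); tray(); tray('side')"
```

```text
t40.9 p [0.516  0.1876 0.1594] yaw_x -165.1 tz [ 0.249 -0.934  0.255] g0.127 f60 F [-0.3  0.8 -2.1] M [ 1.42  0.59 -0.01] q [-0.94  1.1   0.14  1.64  1.06  1.94  0.43]
scene [([263.0, 256.0], 203, [0.582, 0.176]), ([285.0, 278.0], 541, [0.584, 0.267])]
side [([221.0, 144.0], 26, [0.634, 0.353]), ([227.0, 149.0], 22, [0.629, 0.308]), ([234.0, 153.0], 12, [0.63, 0.267]), ([227.0, 158.0], 12, [0.585, 0.263])]
```

>>> apply_moves:
  increments:
    - [0,-0.02,0,-8,0,0,0]
    - [0,-0.04,0,-16,0,0,0]
    - [0,-0.05,0,-24,0,0,0]
    - [0,-0.05,0,-32,0,0,0]
    - [0,-0.05,0,-40,0,0,0]
    - [0,-0.05,0,-48,0,0,0]
    - [0,-0.05,0,-56,0,0,0]
    - [0,-0.05,0,-64,0,0,0]
    - [0,-0.05,0,-72,0,0,0]
    - [0,-0.05,0,-80,0,0,0]

```text
t: 41.95
tool_pos: [0.5126, 0.2012, 0.2082]
orientation: [-0.128, 0.969, -0.211, 0.027]
ft_force: [-1.0, 0.8, -3.5]
grip_width: 0.125
finger_force: 59.5
```

>>> apply_moves:
  increments:
    - [0,0,0,-8,0,0,0]
    - [0,0,0,-16,0,0,0]
    - [0,0,0,-24.8,0,0,0]
    - [0,0,0,-24.8,0,0,0]
    - [0,0,0,-24.8,0,0,0]

```text
t: 42.45
tool_pos: [0.5127, 0.1994, 0.2074]
orientation: [-0.129, 0.992, -0.002, -0.002]
ft_force: [-0.3, 0.6, -2.4]
grip_width: 0.129
finger_force: 59.5
```

```bash
python3 -c "
from h import *
st(); print(rel([.388,.408,.2]));tray(); tray('side')
s=snap('wrist'); hsv=cv2.cvtColor(s['image'],cv2.COLOR_RGB2HSV)
print(proj(s,[.592,.2325,.01]))"
```

```text
t42.5 p [0.5127 0.1994 0.2074] yaw_x -165.1 tz [-0.003 -0.004 -1.   ] g0.129 f59 F [-0.3  0.6 -2.4] M [0.03 0.16 0.01] q [-0.19  0.35 -0.29  1.84  0.12  0.97  1.3 ]
[0.0669 0.2337 0.0068]
scene [([259.0, 259.0], 218, [0.598, 0.177]), ([289.0, 262.0], 15, [0.54, 0.231]), ([277.0, 267.0], 15, [0.58, 0.227]), ([269.0, 281.0], 19, [0.623, 0.251]), ([284.0, 290.0], 9, [0.612, 0.294]), ([277.0, 293.0], 9, [0.632, 0.292])]
side [([227.0, 148.0], 24, [0.632, 0.311])]
[254.82779438 250.26787091]
```

>>> apply_moves:
  increments:
    - [0.013,0.045,0,0,0,0,0]
    - [0.026,0.09,0,0,0,0,0]
    - [0.039,0.135,0.003,0,0,0,0]
    - [0.052,0.18,0.006,0,0,0,0]
    - [0.0669,0.225,0.007,0,0,0,0]
    - [0.0669,0.2337,0.02,0,0,0,0]
    - [0.0669,0.2337,0.06,0,0,0,0]
    - [0.0669,0.2337,0.09,0,0,0,0]
    - [0.0669,0.2337,0.12,0,0,0,0]
    - [0.0669,0.2337,0.14,0,0,0,0]

```text
t: 43.6
tool_pos: [0.3855, 0.409, 0.0648]
orientation: [-0.132, 0.991, -0.002, -0.002]
ft_force: [0.2, -0.2, -2.8]
grip_width: 0.125
finger_force: 59.4
```

```bash
python3 -c "
from h import *
st(); print(rel([.388,.408,.0455]))"
```

```text
t43.6 p [0.3855 0.409  0.0648] yaw_x -164.8 tz [-0.004 -0.005 -1.   ] g0.125 f59 F [ 0.2 -0.2 -2.8] M [-0.    0.07 -0.01] q [-0.62  0.59 -0.32  1.89  0.27  0.71  0.74]
[-0.0022 -0.0015  0.0193]
```

>>> apply_moves:
  increments:
    - [0,0,0.006,0,0,0,0]
    - [0,0,0.012,0,0,0,0]
    - [0,0,0.017,0,0,0,0]
    - [0,0,0.02,0,0,0,0]
    - [0,0,0.022,0,0,0,0]
    - [0,0,0.022,0,0,0,0]
    - [0,0,0.022,0,0,0,0]

```text
t: 44.3
tool_pos: [0.3872, 0.4088, 0.0455]
orientation: [-0.13, 0.991, -0.001, -0.001]
ft_force: [0.5, 0.7, -2.1]
grip_width: 0.127
finger_force: 59.6
```

```bash
python3 -c "
from h import *
st()"
```

```text
t44.3 p [0.3872 0.4088 0.0455] yaw_x -165.0 tz [-0.002 -0.002 -1.   ] g0.127 f60 F [ 0.5  0.7 -2.1] M [0.04 0.1  0.03] q [-0.62  0.62 -0.31  1.89  0.28  0.68  0.73]
```

>>> apply_moves:
  increments:
    - [0,0,0.0007,0,0,0,0]
    - [0,0,0.0007,0,0,0,0.4]
    - [0,0,0.0007,0,0,0,0.6]
    - [0,0,0.0007,0,0,0,0.7]
    - [0,0,0.0007,0,0,0,0.7]
    - [0,0,-0.03,0,0,0,0.7]
    - [0,0,-0.08,0,0,0,0.7]
    - [0,0,-0.13,0,0,0,1]
    - [0,0,-0.18,0,0,0,1]
    - [0,0,-0.23,0,0,0,1]

```text
t: 45.3
tool_pos: [0.3873, 0.4089, 0.2773]
orientation: [-0.131, 0.991, -0.001, -0.001]
ft_force: [1.5, -0.7, -0.4]
grip_width: 1.003
finger_force: 0.0
```

>>> apply_moves:
  increments:
    - [-0.01,-0.045,0,0,0,0,1]
    - [-0.02,-0.09,0,0,0,0,1]
    - [-0.035,-0.135,0,0,0,0,1]
    - [-0.05,-0.18,0,0,0,0,1]
    - [-0.058,-0.222,0,0,0,0,1]
    - [-0.058,-0.222,0,0,0,0,1]
    - [-0.058,-0.222,0,0,0,0,1]
    - [-0.058,-0.222,0,0,0,0,1]

```text
t: 46.1
tool_pos: [0.5006, 0.2107, 0.2753]
orientation: [-0.131, 0.991, -0.001, -0.001]
ft_force: [-0.5, 0.4, -0.8]
grip_width: 0.995
finger_force: 0.0
```

Run:
```python
from h import *
st(); s=snap("wrist"); g=cv2.cvtColor(s["image"],cv2.COLOR_RGB2GRAY); cv2.imwrite("pics/tray.png",g)
print("tray corners px",[proj(s,X).round(0).tolist() for X in([.526,.315,.045],[.655,.317,.045],[.658,.149,.045],[.53,.148,.045])])
for z in (.022,.013):
    c=cv2.HoughCircles(cv2.GaussianBlur(g,(3,3),0),cv2.HOUGH_GRADIENT,1,10,param1=100,param2=11,minRadius=6,maxRadius=14)
print([(x.round(0).tolist(),plane(s,x[0],x[1],.022).round(3).tolist()) for x in (c[0] if c is not None else [])])
hsv=cv2.cvtColor(s["image"],cv2.COLOR_RGB2HSV)
poly=np.array([proj(s,X) for X in([.53,.311,.004],[.651,.313,.004],[.654,.153,.004],[.534,.152,.004])],np.int32); z=np.zeros_like(g); cv2.fillPoly(z,[poly],255)
v=hsv[...,2][z>0]; print("V pct",np.percentile(v,[5,25,50,75,95]))
# holes (dark dots) and bright blobs
for th in (200,225,240):
    m=((hsv[...,2]>th)&(z>0)).astype(np.uint8); k,l,q,c=cv2.connectedComponentsWithStats(m); print(th,[(c[i].round(0).tolist(),q[i,2:].tolist(),plane(s,*c[i],.015).round(3).tolist()) for i in range(1,k) if q[i,4]>25])
A=snap("scene"); c=cv2.HoughCircles(cv2.GaussianBlur(cv2.cvtColor(A["image"],cv2.COLOR_RGB2GRAY),(3,3),0),cv2.HOUGH_GRADIENT,1,20,param1=100,param2=15,minRadius=14,maxRadius=30)
print("cup exp",proj(A,[.47,.43,.05]),[(x.round(0).tolist()) for x in (c[0] if c is not None else [])])
for n,S in(("scene",A),("side",snap("side"))):
    m=mask(S,(8,60,100),(28,255,255)); print(n,"handle px exp",proj(S,[.4205,-.392,.054]).round(0),int(m[tuple(proj(S,[.4205,-.392,.054]).round().astype(int)[::-1])]))
```

```text
t46.1 p [0.5006 0.2107 0.2753] yaw_x -164.9 tz [-0.003 -0.002 -1.   ] g0.995 f0 F [-0.5  0.4 -0.8] M [0.03 0.03 0.03] q [-0.22  0.27 -0.29  1.79  0.08  1.1   1.3 ]
tray corners px [[329.0, 209.0], [296.0, 302.0], [163.0, 274.0], [183.0, 175.0]]
[([76.0, 102.0, 13.0], [0.486, 0.014]), ([54.0, 246.0, 12.0], [0.671, 0.002]), ([6.0, 146.0, 13.0], [0.556, -0.062]), ([18.0, 188.0, 12.0], [0.604, -0.047]), ([288.0, 278.0, 7.0], [0.636, 0.304]), ([292.0, 258.0, 9.0], [0.608, 0.301]), ([256.0, 258.0, 7.0], [0.62, 0.255]), ([484.0, 326.0, 7.0], [0.644, 0.603]), ([264.0, 228.0, 6.0], [0.578, 0.254]), ([504.0, 330.0, 11.0], [0.642, 0.635]), ([502.0, 340.0, 7.0], [0.659, 0.642]), ([28.0, 144.0, 9.0], [0.548, -0.038]), ([88.0, 322.0, 7.0], [0.779, 0.057]), ([298.0, 246.0, 9.0], [0.59, 0.303]), ([372.0, 288.0, 7.0], [0.622, 0.417])]
V pct [ 92. 129. 197. 201. 210.]
200 [([212.0, 215.0], [71, 71, 2118], [0.58, 0.189]), ([259.0, 200.0], [14, 10, 78], [0.545, 0.239]), ([264.0, 229.0], [13, 12, 82], [0.581, 0.255]), ([267.0, 246.0], [20, 13, 40], [0.603, 0.266]), ([256.0, 259.0], [16, 15, 189], [0.625,
[... 204 characters left out ...]
2]), ([286.0, 275.0], [10, 9, 51], [0.638, 0.303])]
240 [([256.0, 260.0], [14, 12, 134], [0.626, 0.257]), ([291.0, 261.0], [13, 14, 113], [0.616, 0.303]), ([286.0, 275.0], [10, 9, 49], [0.638, 0.303])]
cup exp [367.26226704 287.14201125] [[270.0, 264.0, 29.0], [106.0, 124.0, 25.0], [366.0, 294.0, 26.0], [374.0, 44.0, 28.0], [312.0, 92.0, 27.0], [202.0, 214.0, 24.0], [424.0, 242.0, 21.0], [96.0, 164.0, 18.0], [224.0, 202.0, 29.0], [200.0, 172.0, 29.0], [366.0, 130.0, 29.0], [174.0, 144.0, 15.0], [174.0, 226.0, 25.0], [172.0, 118.0, 19.0], [318.0, 44.0, 25.0], [180.0, 270.0, 15.0], [68.0, 188.0, 21.0], [178.0, 248.0, 15.0]]
scene handle px exp [201. 133.] 255
side handle px exp [343. 264.] 255
```

Run:
```python
from h import *
s=snap("wrist"); hsv=cv2.cvtColor(s["image"],cv2.COLOR_RGB2HSV); V=hsv[...,2]
print("V/10 chars, u 236..330 step 2, v 190..300 step 3")
for v in range(188,300,3): print(v,"".join(chr(48+int(V[v,u])//10) if V[v,u]<100 else chr(65+(int(V[v,u])-100)//10) for u in range(236,334,2)))
import pickle
S0=pickle.load(open("s0.pkl","rb"))["scene"]; A=snap("scene")
for n,S,c in(("before",S0,(.442,.392)),("now",A,(.469,.431))):
    poly=np.array([proj(S,[c[0]+.05*np.cos(a),c[1]+.05*np.sin(a),.05]) for a in np.linspace(0,6.28,24)],np.int32); z=np.zeros(V.shape,np.uint8); cv2.fillPoly(z,[poly],255)
    h=cv2.cvtColor(S["image"],cv2.COLOR_RGB2HSV); v=h[...,2][z>0]; print(n,np.percentile(v,[5,25,50,75,90,95,99]),(v>215).sum())
```

```text
V/10 chars, u 236..330 step 2, v 190..300 step 3
188 DCBA999999999999998999999988888888888888888888888
191 CCCCDCDDBA999999999999999899999988888888888888888
194 CCCCDCCBCFDCCCCB999999999899899899999998888888888
197 CCDCCCDFKLLLLJHFCCCCCBA99899999999999988999988888
200 DDCDDDCEIKKLLLLICCCCCCCDCCCBA99888999999999888888
203 CDCDDDDDCDHJKLICCCCCCCCCCCCCCCCCCBB98889999898888
206 DDDDDDCDCDCDGECCCDCCCCCCCCCCCCCCCCCCCCCCBA9889888
209 DDDDDDDDDDDCCCCCDCCCCDCCCCCCCCCCCCCCCCCCABDCCCB88
212 DDDDDDDDDDDDDCCDCCCCCCCCCCCCCCCCCCCCCCCB88888BA88
215 DDDDDDDCDDDDDDCCCCCCCCCCCCCCCCCCCCCCCCC88888AC98B
218 DDECAAFEDCCCDEEECCCCCCCCCCCCCCCCCCCCCCA88988CA88A
221 CFFEEGHIDCDEEEEEEDCDCCCCCCCCCCCCCCCCCC98988AC888C
224 HFJKLLKJECDEJLMLJDCDCCCCCCCCCCCCCCCCCB89988CB888B
227 KEJKLLKJECDKLHDJLJCDCCCCCCCCCCCCCCCCC99898BC9888C
230 KIJKLLKJFCDLL75CLJCCDDDCCDCCCCCCCCCCB89998CCACCCC
233 KJJKLLKIDDCFLMLMKECDDDDCDCCCCCCCDIJJ99999BCCCCCCC
236 KKKKJDCDDDDDCDEDCCDDDDDCCCFFJKJJKJKF99989CCCCCCCC
239 KKKKKKJCDDDDDDDDDCCDIFIJKKKJJKJJJJKA9999BCCDCCCCC
242 KJJKJKKHCDDDDDDDFJKKKJKJJKJJJJJJJKF9999ADGCDCCCCC
245 KKKKKKKKHDDCDCDFJKJJJ
[... 421 characters left out ...]
JJJJJJJJJJJJJGCCCCFJ9A999JGCCDCCCCCCCCC
272 A99ABDGIKKKJJJJJJJJJJJJDEPPPLA9A99FKCDDCDCDCDCCCC
275 AAAAAAAAAAABDGIKKJJJJJHIPPPPPP9A99JGCDCCCDCCCCCCC
278 AAAAAAAAAAAAAA999ABDGKIPOP67PPC99GKCCCDDCCCCCCCCC
281 AAAAAAAAAAAAAAAAAAAAAA9JPPPPPP999JFCDCCCCDCCCCCCC
284 AAAAAAA999AAAAAAAAAAAAA9BPPPI999HJCDCCDCDCCCCCCCC
287 CA999999999999AAAAAAAAAAA9999999KECCCCCCCCCCCCCCC
290 DEJKKKJFBA9999999AAAAA9A9AA9998IJCCCCCCCCCCCCCCCC
293 CCCCCCCDEIKKKJFBA99999A99A9999AKECCCCCCCCCCCCCCCC
296 CDCCCDCCCDCCCCDEIKKKJGCA999999HHCCCCCCCCCCCCCCCCC
299 CCCCCCDCCCCDCDCCCCCCCCEIJKKJGDJDCDCCCCCCCCCCCCCCC
before [148.55 154.   158.   170.5  238.9  247.   251.  ] 182
now [149.   156.   160.   175.75 226.   228.   229.  ] 216
```

All six spacers are in the tray, the cup stands released on the bench, and the mallet's handle is still seen where I left it. Handing in.

```bash
python3 -c "
from h import *
print(arm.job_done())"
```

```text
the job is handed in; nothing more can be done
None
```

I handed the job in at about 46 s of the 208 s. The last checks showed all four pins home, the valve at about 60°, both weights upright on the screen, six spacers in the tray, the mallet on its mat and the cup set back on the bench; I did not re-check the bottles, and the judge's verdict was not shown.

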